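# Demould the potted coils

## Task

Get the finished potted coils out of the mould. First take the red-headed wedge from its parking pocket, put it in the slot beside the mould block and tap or press it down until the block is locked hard against its fence. Then, one coil after another, screw the T-handled puller into the coil's brass bush, draw the coil straight up out of its well, stand it upright on the floor of the tote (a bay each) and unscrew the puller; when every coil is in the tote, put the puller back upright in its stand and leave the other things on the bench alone.

Things in the scene. Friction and masses are not known exactly. Their poses are not given: they have to be found in the camera images.
- bed: The demoulding bed, fixed: a grey base plate 190 (x) x 262 (y) x 12 mm with a 57 mm high steel fence along its +y end and, on its -y half, the wedge's slot and behind it the parking pocket. Origin on the bench under the plate; z up, y across the mould towards the fence, x along the slot.
- slot (a point): Where the centre of the wedge's head lies once the wedge is tight, 90 mm above the bench. Below is the slot (open on top, axes as the bed's) between the upright -y face of the mould block and a steel keeper that slopes like the wedge; cheeks 48 mm apart keep the wedge in the middle. With the block still loose, a wedge let down in it stops about 25 mm higher and 4 mm farther to -y.
- wedge_head (a point): Centre of the wedge's red head, 42 (x) x 26 (y) x 20 (z) mm, free on all sides. The aluminium wedge reaches 62 mm below the head, is 40 mm wide along x and tapers from 22 to 12 mm thick, bevelled at the foot; +y face upright, -y face sloping. 0.18 kg. It starts head up in the pocket, 34 mm from the slot to -y, turned as it must stand in the slot; lift it 75 mm to clear all steel.
- mould (a joint): Slide of the mould block in the bed, m: 0 = loose, as it starts; 0.004 = home against the fence. It slides at 3 N; driving the wedge down takes about 5 to 15 N and stiffens once the block is home; pressed to 15 N the wedge then stays jammed and keeps clamping. The coils move with the block.
- mould_top (a point): Middle of the top of the aluminium mould block, 150 x 150 mm, its top 68 mm above the bench; axes as the bed's. It has four wells 53 mm square and 46 mm deep, centred 33 mm from here in x and in y. A coil in a well has its top 2 mm below the mould's top, so only the puller can take it.
- stand_mouth (a point): Centre of the mouth of the puller's stand, 60 mm above the bench: an aluminium tube 49 mm across with a bore of 38 mm, on a round foot 96 mm across (fixed). The puller hangs in it by its brass flange, the handle's centre then 80 mm above this point.
- puller_handle (a point): Centre of the puller's T-handle, a dark steel bar 90 (x) x 14 (y) x 20 (z) mm; pinch it across its 14 mm. The 10 mm shank hangs below it along -z; on the shank a brass flange, 48 mm across and 6 mm thick, has its underside 80 mm below this point, and a centring cone under that ends 93 mm below. 0.3 kg.
- puller_tip (a point): Underside of the puller's lugs, on its axis, 125 mm below the handle's centre. The two lugs are together a bar 30 mm long along x (parallel to the T-handle), 7 mm wide and 5 mm high, bevelled below. They are the puller's two-start screw: right-hand, screwed in clockwise as seen from above.
- tote: The loose blue tote, 252 (x) x 96 (y) x 46 (z) mm, 0.6 kg, origin in the middle of its underside, floor and walls 4 mm thick. Two partitions make three equal bays, 79 mm in x by 88 mm in y, with centres at x = -83, 0 and +83 mm, y = 0. A coil standing on its floor has its mouth 48 mm above this origin.
- coil_1_mouth (a point): Middle of the top of a potted coil (None if absent), a dark blue resin casting 50 x 50 x 44 mm, 0.22 kg, with a brass bush. The bush has a slot 34 x 11 mm along this x and a 13 mm bore. The lugs pass the slot to the thread's floor 16 mm down; a quarter turn clockwise to its stop takes them 4 mm deeper, with 3 mm of play up and down. Under load they rise to a seat 12 mm down that keeps them from turning back. To unscrew, let them down first.
- coil_2_mouth (a point): Middle of the top of a potted coil (None if absent), a dark blue resin casting 50 x 50 x 44 mm, 0.22 kg, with a brass bush. The bush has a slot 34 x 11 mm along this x and a 13 mm bore. The lugs pass the slot to the thread's floor 16 mm down; a quarter turn clockwise to its stop takes them 4 mm deeper, with 3 mm of play up and down. Under load they rise to a seat 12 mm down that keeps them from turning back. To unscrew, let them down first.
- coil_3_mouth (a point): Middle of the top of a potted coil (None if absent), a dark blue resin casting 50 x 50 x 44 mm, 0.22 kg, with a brass bush. The bush has a slot 34 x 11 mm along this x and a 13 mm bore. The lugs pass the slot to the thread's floor 16 mm down; a quarter turn clockwise to its stop takes them 4 mm deeper, with 3 mm of play up and down. Under load they rise to a seat 12 mm down that keeps them from turning back. To unscrew, let them down first.
- coil_4_mouth (a point): Middle of the top of a potted coil (None if absent), a dark blue resin casting 50 x 50 x 44 mm, 0.22 kg, with a brass bush. The bush has a slot 34 x 11 mm along this x and a 13 mm bore. The lugs pass the slot to the thread's floor 16 mm down; a quarter turn clockwise to its stop takes them 4 mm deeper, with 3 mm of play up and down. Under load they rise to a seat 12 mm down that keeps them from turning back. To unscrew, let them down first.
- compass_mid (a point): Middle of the compass, 44 mm across, that lies on the bench; leave it alone.
- magnet_mid (a point): Middle of the red horseshoe magnet, 48 x 79 x 13 mm, on the bench; leave it alone.
Mind the look-alikes: they are no part of the job. Leave any orange look-alike of the part that bears puller_handle alone.

How it is judged:
By the outcome, as a careful person would: the job done as asked, in the order asked, and still so for the second after the job is handed in, with the robot touching nothing.
Of coil_1, coil_2, coil_3, coil_4 only 2 to 3 are there at a start; the rules pass over those that are not, and their reading is None.
At some moment in a run one of tote may be knocked a few centimetres aside while the robot is not near it.
It also fails if it takes over 210 s, if anything falls off the work surface, if the arm or the gripper's body presses on something with over 40 N, if the wrist force passes 120 N, or if a joint passes its speed limit or range.

## Robot

A 7-joint arm with a two-finger parallel gripper is mounted at the origin on the work surface; the furniture and walls round the work are solid. World frame = base frame: x ahead of the robot, y to its left, z up, the work surface at z = 0. Lengths are in m, angles in rad, forces in N, time in s.
With the tool pointing down it reaches from about 0.425 to 0.925 m from the base axis. Payload 6.8 kg.
Tool frame: the origin (TCP) lies on the centre line of the jaws, within the pads' length; the fingertips stand 8 mm ahead of it and the grasp point (between the pads) lies 11 mm behind it (bot.tips_ahead is the distance from the TCP to the fingertips, in m); z points along the fingers, y is the line along which they close (so a half turn about z gives the same grasp; the last joint's range is limited). The gripper opens to 85 mm and grips with 20 to 120 N. Pads are 22 mm wide; open, the fingers measure 114 mm over their backs; the gripper's body (76 mm by 85 mm) begins 54 mm behind the grasp point. The pads swing forward as they close: fully open they stand 13 mm farther back than shut.
Start: joints at [-1.219, 0.477, 0.022, 1.555, -0.011, 1.109, -0.083], TCP at [0.3, 0.605, 0.239] pointing down, gripper open.
Joint ranges: [-2.96, 2.96], [-0.34, 2.1], [-1.41, 1.46], [0.24, 2.44], [-1.37, 4.51], [0.17, 1.92], [-2.96, 2.96]. Speed limits (rad/s): [2.39, 2.39, 3.14, 3.14, 3.14, 3.14, 3.14].

## Interface

Orientations are given as a unit quaternion [w, x, y, z].
In Python, from station import bot gives the robot as it stands.
- The arm moves only by the tool send_rows, never from a script. Its argument "deltas" is text: rows parted by semicolons, each of 4 numbers parted by spaces: the shift along the tool's x, y, z in m, then the turn about the tool's z in degrees. In form: x y z spin; .... A call has 1 to 5 rows; each row is the pose to reach, as a shift and turn from the pose commanded when the call began, along the tool's axes at that moment; what a row does not reach only later rows make up. A row lasts 1/10 s, in which the tool goes at most 50 mm and 8.59 degrees, less where a joint would pass 70% of its speed; a pose out of reach is approached as far as the arm can. A call with a gripper value outside its range is refused whole. "claw" is the opening, from 0 (shut) to 1 (fully open), set as the call begins (left out, the last holds). The fingers move at their own pace and stop on an object; "force" is the grip in N (left out, the last holds). Time passes only in rows, so rows that repeat a pose let the fingers close. It gives the time, the measured TCP pose, the force, the opening and the grip force at its end, in the units of the state.
- bot.get_obs(): the state, without advancing time (a new reading comes with each control period).
- bot.read_camera(name): name is "scene" or "top" or "wrist"; returns a dict with "img" (384x512x3 uint8, red, green, blue), "depth" (384x512 float32, m along the optical axis (not along the pixel's ray), 0 where there is no reading), "fx", "fy", "cx", "cy" (pixels), "camera_from_world" (4x4, takes a point from world to camera coordinates). Camera axes: x right, y up, looking along -z (the intrinsics and any distortion apply to the point x, -y, -z); pixel columns grow to the right and rows downward; lengths in m; the calibration is good to about 2 mm. A picture is of the moment at which its call begins.
- bot.hand_in(): hands the job in; it is judged then, once.
Trained networks look in a picture, given as the dict that the camera call returned (one of the last four; its "shot" number tells which), for a name from the list of things; names that differ only in an ending like _2 or _b are one class to them, and where a whole thing is asked for, a point or a joint stands for the part that bears it (a point fixed in the world has none). Each returns a list of dicts, best first, with "confidence" (0 to 1); they miss things now and then, are a little off and sometimes report something else, mostly with a low value. They report only what shows in the picture. A call takes as long as a camera call. They do not tell look-alikes from the thing itself.
- bot.masks_of(picture, query): "mask" (384x512 bool, what is visible of it).
- bot.landmark_of(picture, query): "xyz" ([x, y, z] in m, in world coordinates, good to about 4 mm: a listed point, or the origin of a listed thing).
The state is a dict: "t": time; "q": joint angles; "joint_vel": joint speeds; "joint_torque": joint torques, N m; "eef_pos": TCP position; "tool_rot": TCP orientation; "contact_force": force on the tool from outside, world axes, zero at the start; "torque": the same for the moment, N m; "gripper_width": opening from 0.0 (shut) to 1.0 (fully open); "grasp_force": force on a finger pad.
Only numpy, scipy, OpenCV 4.12 (cv2) and the standard library are available. Lean on these libraries where they do the work, as an engineer would, in place of code of your own. Each camera call takes 0.05 s, during which the arm holds its last target. There are 200 camera calls.

## Working session

There is one attempt and no reset: what is moved stays moved. The work goes in short steps, Python scripts to look and compute and a tool call to move; the robot and the scene stay as the last step left them, time stands still between calls to the robot, and variables do not carry over. Pictures are saved under pics/ and viewed, at most 14 in all, crops included, and the job is handed in when it is done.

Besides the shell and the picture viewer there is one more tool, called after "Call:" as name(argument=value, ...), one argument or row to a line, values as JSON. send_rows: Moves the arm, as the interface text tells. Its arguments: {"type":"object","properties":{"deltas":{"type":"string"},"claw":{"type":"number"},"force":{"type":"number"}},"required":["deltas"]}

```bash
mkdir -p pics
cat > h.py <<'E'
import numpy as np, cv2
from station import bot
def save(p,n): cv2.imwrite('pics/'+n,cv2.cvtColor(p['img'],cv2.COLOR_RGB2BGR))
def px2w(p,u,v,d=None):
    if d is None: d=p['depth'][int(round(v)),int(round(u))]
    c=np.array([(u-p['cx'])/p['fx']*d,-(v-p['cy'])/p['fy']*d,-d,1])
    return (np.linalg.inv(p['camera_from_world'])@c)[:3]
def px2z(p,u,v,z):
    M=np.linalg.inv(p['camera_from_world']);o=M[:3,3]
    r=px2w(p,u,v,1.0)-o
    return o+r*(z-o[2])/r[2]
def w2px(p,w):
    c=p['camera_from_world']@np.append(w,1); return np.array([p['cx']+p['fx']*c[0]/-c[2],p['cy']-p['fy']*c[1]/-c[2]])
def cloud(p):
    v,u=np.mgrid[0:384,0:512];d=p['depth']
    c=np.stack([(u-p['cx'])/p['fx']*d,-(v-p['cy'])/p['fy']*d,-d,np.ones_like(d)],-1)
    return (c@np.linalg.inv(p['camera_from_world']).T)[...,:3]
def R():
    w,x,y,z=bot.get_obs()['tool_rot']
    from scipy.spatial.transform import Rotation as r
    return r.from_quat([x,y,z,w]).as_matrix()
def to(target,yaw=None):
    """tool-axes shift to reach world target; yaw=world angle of tool x axis (deg)"""
    o=bot.get_obs();M=R();d=M.T@(np.array(target)-o['eef_pos'])
    y=np.degrees(np.arctan2(M[1,0],M[0,0]))
    print('shift',d.round(4),'yaw now',round(y,2), 'spin (tool z down: -dyaw)', None if yaw is None else round(-(yaw-y),2))
def st():
    o=bot.get_obs();M=R()
    print('t',round(o['t'],2),'pos',np.round(o['eef_pos'],4),'yaw',np.degrees(np.arctan2(M[1,0],M[0,0])).round(2),'tilt',np.round(M[:,2],3),'F',np.round(o['contact_force'],1),'w',o['gripper_width'],'g',o['grasp_force'],'q7',np.round(o['q'],2))
E
python3 - <<'E'
from h import *
st()
for n in ['top','scene']:
    p=bot.read_camera(n); save(p,n+'1.png'); print(n,{k:p[k] for k in('fx','fy','cx','cy')}, np.linalg.inv(p['camera_from_world'])[:3].round(3).tolist(), [k for k in p])
    for q in ['bed','slot','wedge_head','mould_top','stand_mouth','puller_handle','puller_tip','tote','coil_1_mouth','compass_mid','magnet_mid']:
        for r in bot.landmark_of(p,q): print(q,round(r['confidence'],2),np.round(r['xyz'],3),w2px(p,r['xyz']).round(0))
E
```

```text
t 0.0 pos [0.2993 0.6044 0.2383] yaw 153.66 tilt [-0.001 -0.002 -1.   ] F [-0.   0.1  0.7] w 0.9988228418950096 g 0.0 q7 [-1.22  0.48  0.02  1.56 -0.01  1.11 -0.08]
top {'fx': 453.6651182856834, 'fy': 453.6651182856834, 'cx': 251.2190103651668, 'cy': 195.1426504971827} [[-0.06, 0.972, -0.229, 0.18], [-0.998, -0.057, 0.021, -0.017], [0.007, 0.23, 0.973, 1.274]] ['img', 'depth', 'fx', 'fy', 'cx', 'cy', 'camera_from_world', 'shot']
bed 0.69 [ 0.544  0.234 -0.003] [154. 179.]
slot 0.64 [0.551 0.181 0.089] [167. 167.]
wedge_head 0.65 [0.553 0.147 0.089] [180. 166.]
mould_top 0.72 [0.54  0.263 0.066] [139. 175.]
stand_mouth 0.9 [ 0.619 -0.022  0.064] [240. 142.]
stand_mouth 0.3 [ 0.544  0.234 -0.006] [155. 180.]
puller_handle 0.88 [0.343 0.125 0.122] [188. 240.]
puller_handle 0.56 [ 0.617 -0.026  0.136] [241. 134.]
tote 0.81 [ 0.514 -0.328  0.002] [348. 178.]
coil_1_mouth 0.88 [0.501 0.289 0.068] [129. 189.]
compass_mid 0.54 [ 0.247 -0.298  0.006] [348. 271.]
compass_mid 0.32 [0.5   0.291 0.07 ] [128. 189.]
magnet_mid 0.59 [ 0.265 -0.368  0.007] [372. 263.]
scene {'fx': 439.15354583252974,
[... 224 characters left out ...]
from_world', 'shot']
bed 0.96 [ 0.542  0.242 -0.002] [232. 186.]
slot 0.68 [0.55  0.177 0.086] [245. 167.]
slot 0.42 [ 0.62  -0.028  0.014] [308. 204.]
wedge_head 0.54 [ 0.62  -0.024  0.062] [307. 189.]
wedge_head 0.49 [0.554 0.144 0.09 ] [253. 168.]
mould_top 0.64 [0.54  0.262 0.068] [227. 165.]
puller_handle 0.9 [ 0.616 -0.027  0.14 ] [308. 164.]
puller_handle 0.63 [0.341 0.127 0.127] [195. 178.]
puller_tip 0.9 [ 0.339  0.128 -0.   ] [197. 219.]
puller_tip 0.7 [ 0.621 -0.026  0.017] [307. 203.]
coil_1_mouth 0.47 [0.502 0.29  0.062] [212. 167.]
compass_mid 0.75 [ 0.246 -0.294  0.008] [270. 308.]
compass_mid 0.52 [0.54 0.26 0.07] [227. 165.]
magnet_mid 0.78 [ 0.264 -0.374  0.005] [305. 327.]
```

View pics/top1.png

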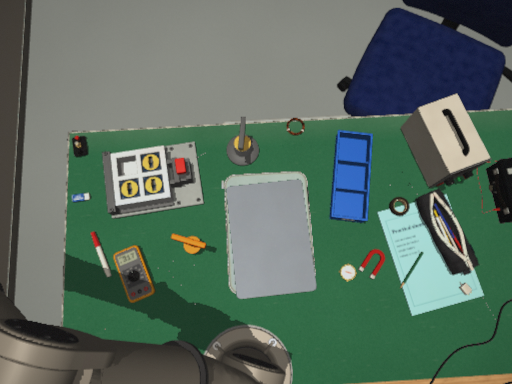

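View pics/scene1.png

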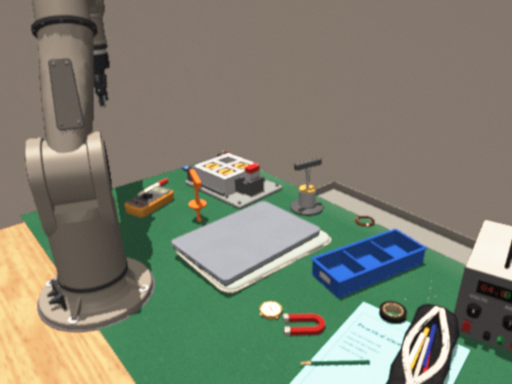

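Top view: bed at (155,180) with three coils at (151,161), (129,188) and (153,184), and an empty well at (130,170). The red wedge head is at (180,166), the puller at (242,135) and its orange look-alike at (188,240). The tote is at (351,177). The scene view agrees.

```bash
cat >> h.py <<'E'
def rect(p,q,zlo,zhi,use=0):
    m=bot.masks_of(p,q)[use]; W=cloud(p); P=W[m['mask']&(p['depth']>0)]
    P=P[(P[:,2]>zlo)&(P[:,2]<zhi)]
    r=cv2.minAreaRect((P[:,:2]*1000).astype(np.float32))
    print(q,round(m['confidence'],2),len(P),'c',np.round(r[0],1),'size',np.round(r[1],1),'ang of first side',round(r[2],2)); return P
E
python3 - <<'E'
from h import *
p=bot.read_camera('top')
rect(p,'tote',0.03,0.06); rect(p,'bed',0.004,0.025)
for i in range(len(bot.masks_of(p,'puller_handle'))):rect(p,'puller_handle',0.12,0.18,i)
rect(p,'mould_top',0.06,0.075)
w=bot.read_camera('wrist'); M=np.linalg.inv(w['camera_from_world']); print('wristcam in tool',(R().T@(M[:3,3]-bot.get_obs()['eef_pos'])).round(3),(R().T@M[:3,:3]).round(2).tolist(), w['fx'])
to([.55,.20,.36],187)
E
```

```text
tote 0.77 870 c [ 512.3 -331.4] size [101.9 257.5] ang of first side 79.87
bed 0.87 1913 c [539.1 238.2] size [190.2 273.8] ang of first side 6.26
puller_handle 0.73 186 c [614.6 -27. ] size [16.3 88.5] ang of first side 83.29
puller_handle 0.64 196 c [339. 123.] size [86.8 14. ] ang of first side 70.18
mould_top 0.89 1608 c [538.3 259.5] size [152.5 150.7] ang of first side 6.17
wristcam in tool [ 0.071 -0.    -0.135] [[0.0, 0.96, 0.27], [1.0, -0.0, 0.0], [0.0, 0.27, -0.96]] 329.8816897859374
shift [-0.4041 -0.2517 -0.1207] yaw now 153.66 spin (tool z down: -dyaw) -33.34
```

Call:
send_rows(
  deltas="-0.04 -0.025 -0.01 -7; -0.08 -0.05 -0.02 -14; -0.12 -0.075 -0.03 -21; -0.16 -0.10 -0.03 -28; -0.20 -0.125 -0.03 -33.3",
)

```text
t: 2.1
eef_pos: [0.4243, 0.4026, 0.27]
tool_rot: [0.0, -0.063, 0.998, 0.0]
contact_force: [1.8, -0.8, -0.2]
gripper_width: 1.004
grasp_force: 0.0
```

Run:
```python
from h import *
st(); to([.55,.20,.27],186.2)
```

```text
t 2.1 pos [0.4243 0.4026 0.27  ] yaw -172.78 tilt [ 0.001  0.001 -1.   ] F [ 1.8 -0.8 -0.2] w 1.0039387013811552 g 0.0 q7 [-0.84  0.3  -0.03  1.74  0.01  1.1   0.82]
shift [-9.930e-02 -2.168e-01 -1.000e-04] yaw now -172.78 spin (tool z down: -dyaw) -358.98
```

Call:
send_rows(
  deltas="-0.02 -0.044 0 1; -0.04 -0.088 0 1; -0.06 -0.132 0 1; -0.08 -0.176 0 1; -0.099 -0.217 0 1",
)

```text
t: 2.6
eef_pos: [0.5488, 0.1985, 0.2696]
tool_rot: [0.0, -0.052, 0.999, 0.0]
contact_force: [0.3, 0.7, 0.2]
gripper_width: 1.003
grasp_force: 0.0
```

```bash
sed -i "s/round(-(yaw-y),2)/round(-((yaw-y+180)%360-180),2)/" h.py
python3 - <<'E'
from h import *
st()
p=bot.read_camera('wrist'); save(p,'w1.png')
for q in ['wedge_head','slot','mould_top','coil_1_mouth']:
    for r in bot.landmark_of(p,q): print(q,round(r['confidence'],2),np.round(r['xyz'],4),w2px(p,r['xyz']).round(0))
rect(p,'wedge_head',0.09,0.115);rect(p,'mould_top',0.064,0.074)
W=cloud(p); P=W[(W[...,2]>.064)&(W[...,2]<.073)&(W[...,1]>.165)&(W[...,1]<.36)&(W[...,0]>.44)&(W[...,0]<.64)]
print(cv2.minAreaRect((P[:,:2]*1000).astype(np.float32)))
E
```

```text
t 2.6 pos [0.5488 0.1985 0.2696] yaw -174.08 tilt [ 0.001  0.    -1.   ] F [0.3 0.7 0.2] w 1.0026826225399015 g 0.0 q7 [-0.53  0.3   0.09  1.75 -0.03  1.09  1.25]
wedge_head 0.95 [0.5502 0.1489 0.0908] [206. 171.]
slot 0.74 [0.5539 0.1827 0.0877] [241. 178.]
mould_top 0.85 [0.5387 0.2647 0.0664] [321. 167.]
coil_1_mouth 0.87 [0.5047 0.2952 0.0636] [355. 137.]
wedge_head 0.75 1216 c [549.7 147.7] size [41.7 26.1] ang of first side 6.13
mould_top 0.77 10711 c [537.9 262.9] size [150.5 150.4] ang of first side 6.12
((537.7099609375, 255.66566467285156), (151.94203186035156, 189.8901824951172), 6.579556465148926)
```

View pics/w1.png

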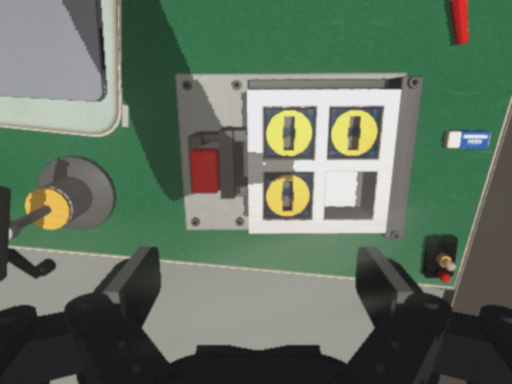

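Run:
```python
from h import *
p=bot.read_camera('wrist'); W=cloud(p)
b=np.radians(6.12);ex=np.array([np.cos(b),np.sin(b)]);ey=np.array([-np.sin(b),np.cos(b)])
c=np.array([.5497,.1477]); D=W[...,:2]-c; X=D@ex*1000;Y=D@ey*1000
for y in range(-40,60,5):
    print(y,[ (int(round(np.median(W[...,2][(abs(X-x)<2.5)&(abs(Y-y)<2.5)])*1000)) if ((abs(X-x)<2.5)&(abs(Y-y)<2.5)).any() else None) for x in range(-30,31,10)])
to([.5497,.1477,.15],186.12)
```

```text
-40 [12, 12, 11, 12, 11, 11, 12]
-35 [12, 12, 12, 12, 12, 12, 12]
-30 [12, None, None, None, None, None, None]
-25 [12, None, None, None, None, None, None]
-20 [34, 60, 321, 60, 60, 60, 60]
-15 [48, 60, 325, 331, 213, None, None]
-10 [45, 89, 327, 330, 101, 99, None]
-5 [43, 73, 333, 329, 328, 99, None]
0 [39, 85, 320, 327, 327, 99, None]
5 [51, 86, 321, 326, 326, 99, 52]
10 [66, 89, 312, 297, 281, 99, 66]
15 [66, 66, 324, 296, 288, 66, 66]
20 [66, 66, 344, 66, 66, 66, 66]
25 [63, 62, 65, 65, 64, 61, 65]
30 [58, 38, 37, 39, 35, 35, 58]
35 [58, 12, 340, 12, 12, 12, 58]
40 [63, 354, 341, 67, 68, 67, 63]
45 [68, 68, 342, 68, 68, 68, 68]
50 [68, 68, 342, 68, 68, 68, 68]
55 [68, 68, 342, 68, 68, 68, 68]
shift [ 0.0032 -0.0549  0.1193] yaw now -173.88 spin (tool z down: -dyaw) 0.0
```

Call:
send_rows(
  deltas="0.003 -0.045 0.02 0; 0.003 -0.055 0.06 0; 0.003 -0.055 0.105 0; 0.003 -0.055 0.15 0; 0.003 -0.055 0.16 0",
  claw=0.65,
)

```text
t: 3.5
eef_pos: [0.5468, 0.146, 0.1049]
tool_rot: [-0.004, -0.053, 0.999, -0.001]
contact_force: [-0.6, -0.2, -0.1]
gripper_width: 0.65
grasp_force: 0.0
```

Call:
send_rows(
  deltas="0 0 0.015 0; 0 0 0.028 0; 0 0 0.028 0",
)

```text
t: 3.8
eef_pos: [0.55, 0.1463, 0.0808]
tool_rot: [-0.001, -0.053, 0.999, -0.0]
contact_force: [-0.3, 0.9, -0.4]
gripper_width: 0.649
grasp_force: 0.0
```

Call:
send_rows(
  deltas="0 0 0 0; 0 0 0 0; 0 0 0 0; 0 0 0 0; 0 0 0 0",
  claw=0,
  force=50,
)

```text
t: 4.3
eef_pos: [0.5513, 0.1472, 0.0828]
tool_rot: [0.001, -0.053, 0.999, 0.001]
contact_force: [-1.7, 2.8, 7.1]
gripper_width: 0.296
grasp_force: 50.6
```

Run:
```python
from h import *
st()
```

```text
t 4.3 pos [0.5513 0.1472 0.0828] yaw -173.98 tilt [ 0.002  0.002 -1.   ] F [-1.7  2.8  7.1] w 0.296435029308826 g 50.611939430236816 q7 [-0.43  0.5   0.08  1.94 -0.06  0.7   1.36]
```

Call:
send_rows(
  deltas="0 0 -0.03 0; 0 0 -0.06 0; 0 0 -0.085 0; 0 0.015 -0.085 0; 0 0.029 -0.085 0",
)

```text
t: 4.8
eef_pos: [0.5475, 0.1753, 0.1667]
tool_rot: [0.001, -0.052, 0.999, 0.0]
contact_force: [-0.0, -0.0, -2.5]
gripper_width: 0.292
grasp_force: 54.0
```

Call:
send_rows(
  deltas="0 0 0 0; 0 0 0.015 0; 0 0 0.03 0; 0 0 0.04 0; 0 0 0.04 0",
)

```text
t: 5.3
eef_pos: [0.546, 0.1742, 0.124]
tool_rot: [-0.002, -0.052, 0.999, -0.001]
contact_force: [-0.2, -1.0, -1.5]
gripper_width: 0.293
grasp_force: 53.8
```

Run:
```python
from h import *
st()
```

```text
t 5.3 pos [0.546  0.1742 0.124 ] yaw -174.01 tilt [-0.004 -0.002 -1.   ] F [-0.2 -1.  -1.5] w 0.29322757733959426 g 53.83726358413696 q7 [-0.49  0.45  0.09  1.91 -0.05  0.79  1.31]
```

Call:
send_rows(
  deltas="0 0 0.005 0; 0 0 0.010 0; 0 0 0.014 0; 0 0 0.014 0",
)

```text
t: 5.7
eef_pos: [0.5478, 0.1758, 0.1123]
tool_rot: [0.0, -0.052, 0.999, 0.001]
contact_force: [0.2, 4.3, -3.0]
gripper_width: 0.294
grasp_force: 53.7
```

Call:
send_rows(
  deltas="0 0 0.003 0; 0 0 0.003 0",
)

```text
t: 5.9
eef_pos: [0.5479, 0.1762, 0.1096]
tool_rot: [0.001, -0.052, 0.999, 0.001]
contact_force: [0.7, 5.8, -1.9]
gripper_width: 0.295
grasp_force: 53.8
```

Call:
send_rows(
  deltas="0 0.001 0.002 0; 0 0.0018 0.006 0; 0 0.0025 0.010 0; 0 0.0032 0.014 0; 0 0.0032 0.014 0",
)

```text
t: 6.4
eef_pos: [0.548, 0.1786, 0.0956]
tool_rot: [0.001, -0.052, 0.999, 0.001]
contact_force: [2.3, 5.1, -1.3]
gripper_width: 0.294
grasp_force: 54.0
```

Call:
send_rows(
  deltas="0 0.001 0.004 0; 0 0.0016 0.008 0; 0 0.002 0.011 0; 0 0.0022 0.013 0; 0 0.0022 0.013 0",
)

```text
t: 6.9
eef_pos: [0.5478, 0.1806, 0.0834]
tool_rot: [0.001, -0.052, 0.999, 0.0]
contact_force: [-0.9, 4.4, 9.0]
gripper_width: 0.294
grasp_force: 55.2
```

Stiffening up. I'll open, then press on the head from above with closed fingers.

Call:
send_rows(
  deltas="0 0 0.002 0; 0 0 0.003 0; 0 0 0.003 0",
)

```text
t: 7.2
eef_pos: [0.548, 0.1807, 0.0831]
tool_rot: [0.001, -0.052, 0.999, 0.001]
contact_force: [-9.7, 1.6, 33.0]
gripper_width: 0.292
grasp_force: 58.7
```

Call:
send_rows(
  deltas="0 0 -0.003 0; 0 0 -0.003 0; 0 0 -0.003 0",
  claw=0.65,
)

```text
t: 7.5
eef_pos: [0.5467, 0.1786, 0.0817]
tool_rot: [-0.001, -0.051, 0.999, -0.001]
contact_force: [-1.0, -0.0, -0.3]
gripper_width: 0.649
grasp_force: 0.0
```

Call:
send_rows(
  deltas="0 0 -0.03 0; 0 0 -0.045 0; 0 0 -0.045 0; 0 0 -0.045 0; 0 0 -0.045 0",
  claw=0,
)

```text
t: 8.0
eef_pos: [0.5461, 0.1794, 0.1259]
tool_rot: [-0.001, -0.052, 0.999, -0.001]
contact_force: [-0.1, -0.6, -0.8]
gripper_width: 0.003
grasp_force: 0.0
```

Call:
send_rows(
  deltas="0 0 0 0; 0 0 0 0",
)

```text
t: 8.2
eef_pos: [0.5466, 0.1797, 0.1265]
tool_rot: [-0.001, -0.052, 0.999, -0.0]
contact_force: [0.1, -0.5, 1.0]
gripper_width: 0.002
grasp_force: 0.0
```

Run:
```python
from h import *
st()
p=bot.read_camera('wrist'); save(p,'w2.png')
rect(p,'wedge_head',0.08,0.12);rect(p,'mould_top',0.064,0.074)
P=rect(p,'wedge_head',0.08,0.12); print(np.percentile(P[:,2],[5,50,95]))
```

```text
t 8.2 pos [0.5466 0.1797 0.1265] yaw -174.04 tilt [-0.001 -0.001 -1.   ] F [ 0.1 -0.5  1. ] w 0.0016810395823961973 g 0.0 q7 [-0.49  0.45  0.09  1.9  -0.05  0.8   1.3 ]
wedge_head 0.78 2180 c [538.2 180.3] size [25.9 26.1] ang of first side 5.67
mould_top 0.91 22906 c [537.3 267. ] size [150.3 150.8] ang of first side 6.24
wedge_head 0.78 2180 c [538.2 180.3] size [25.9 26.1] ang of first side 5.67
[0.08812702 0.09959006 0.10079731]
```

Run:
```python
from h import *
to([.615,-.027,.27],173.3)
```

```text
shift [-0.0462 -0.2129 -0.1429] yaw now -174.05 spin (tool z down: -dyaw) 12.65
```

Call:
send_rows(
  deltas="0 -0.01 -0.045 0; -0.01 -0.045 -0.08 3; -0.02 -0.08 -0.115 6; -0.03 -0.12 -0.143 9; -0.038 -0.165 -0.143 12.6",
  claw=0.5,
)

```text
t: 8.9
eef_pos: [0.6048, 0.0195, 0.2753]
tool_rot: [0.004, 0.058, 0.998, 0.001]
contact_force: [1.2, -0.5, -0.5]
gripper_width: 0.505
grasp_force: 0.0
```

Call:
send_rows(
  deltas="0.002 -0.048 0 0; 0.002 -0.048 0 0; 0.002 -0.048 0 0",
)

```text
t: 9.2
eef_pos: [0.5941, -0.0293, 0.2703]
tool_rot: [-0.0, 0.06, 0.998, -0.0]
contact_force: [-0.8, 0.6, -1.0]
gripper_width: 0.501
grasp_force: 0.0
```

Run:
```python
from h import *
st()
p=bot.read_camera('wrist'); save(p,'w3.png')
for q in ['puller_handle','stand_mouth']:
    for r in bot.landmark_of(p,q): print(q,round(r['confidence'],2),np.round(r['xyz'],4),w2px(p,r['xyz']).round(0))
P=rect(p,'puller_handle',0.13,0.17); print(np.percentile(P[:,2],[5,50,95]))
```

```text
t 9.2 pos [ 0.5941 -0.0293  0.2703] yaw 173.17 tilt [-0. -0. -1.] F [-0.8  0.6 -1. ] w 0.5011670569567432 g 0.0 q7 [-0.24  0.32  0.23  1.73 -0.08  1.1   1.47]
puller_handle 0.73 [0.475  0.0809 0.0131] [345.  42.]
puller_handle 0.68 [ 0.6165 -0.023   0.1407] [268. 213.]
puller_handle 0.66 [0.5421 0.2383 0.0035] [481.  88.]
puller_handle 0.6 1799 c [615.3 -23.7] size [16.7 89.4] ang of first side 83.13
[0.14670271 0.14967499 0.1508864 ]
```

View pics/w3.png

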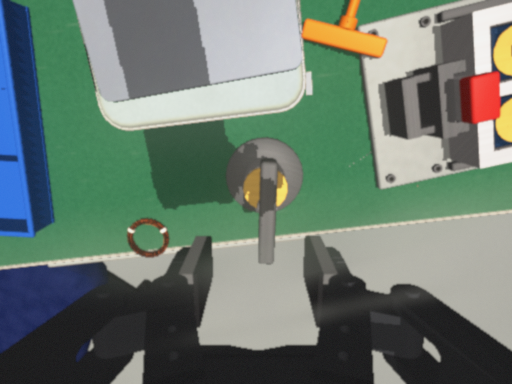

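Run:
```python
from h import *
p=bot.read_camera('wrist')
P=rect(p,'puller_handle',0.147,0.17)
to([.6153,-.0240,.129],173.1)
```

```text
puller_handle 0.97 0 c [0. 0.] size [0. 0.] ang of first side 0.0
shift [-0.0205  0.0045  0.1411] yaw now 173.49 spin (tool z down: -dyaw) 0.39
```

Call:
send_rows(
  deltas="-0.02 0.003 0.02 0.4; -0.0205 0.003 0.06 0.4; -0.0205 0.003 0.10 0.4; -0.0205 0.003 0.13 0.4; -0.0205 0.003 0.141 0.4",
)

```text
t: 10.0
eef_pos: [0.613, -0.0261, 0.1259]
tool_rot: [-0.003, 0.061, 0.998, -0.0]
contact_force: [-0.2, 0.8, -0.2]
gripper_width: 0.502
grasp_force: 0.0
```

Call:
send_rows(
  deltas="0 0 0 0; 0 0 0 0",
)

```text
t: 10.2
eef_pos: [0.6161, -0.0268, 0.1307]
tool_rot: [0.001, 0.061, 0.998, 0.0]
contact_force: [-0.1, 0.2, -0.6]
gripper_width: 0.5
grasp_force: 0.0
```

Run:
```python
from h import *
st();to([.6153,-.0240,.129],173.1)
```

```text
t 10.2 pos [ 0.6161 -0.0268  0.1307] yaw 172.98 tilt [ 0.002  0.    -1.   ] F [-0.1  0.2 -0.6] w 0.4996421709921461 g 0.0 q7 [-0.21  0.5   0.2   1.81 -0.13  0.84  1.5 ]
shift [0.0012 0.0027 0.0017] yaw now 172.98 spin (tool z down: -dyaw) -0.12
```

Call:
send_rows(
  deltas="0.001 0.0025 0.001 0; 0.001 0.0025 0.001 0",
)

```text
t: 10.4
eef_pos: [0.6153, -0.0238, 0.1298]
tool_rot: [0.001, 0.061, 0.998, 0.0]
contact_force: [0.1, -0.6, -0.2]
gripper_width: 0.502
grasp_force: 0.0
```

Call:
send_rows(
  deltas="0 0 0 0; 0 0 0 0; 0 0 0 0; 0 0 0 0; 0 0 0 0",
  claw=0,
  force=100,
)

```text
t: 10.9
eef_pos: [0.6148, -0.0242, 0.1291]
tool_rot: [0.0, 0.061, 0.998, 0.0]
contact_force: [-1.8, 0.8, 6.9]
gripper_width: 0.145
grasp_force: 97.9
```

Run:
```python
from h import *
st()
```

```text
t 10.9 pos [ 0.6148 -0.0242  0.1291] yaw 172.96 tilt [ 0.001  0.    -1.   ] F [-1.8  0.8  6.9] w 0.14505432945865088 g 97.86019206047058 q7 [-0.21  0.51  0.2   1.81 -0.13  0.84  1.5 ]
```

Call:
send_rows(
  deltas="0 0 -0.03 0; 0 0 -0.06 0; 0 0 -0.09 0; 0 0 -0.12 0; 0 0 -0.13 0",
)

```text
t: 11.4
eef_pos: [0.6155, -0.0248, 0.2609]
tool_rot: [0.002, 0.062, 0.998, 0.0]
contact_force: [0.8, -0.2, -3.4]
gripper_width: 0.147
grasp_force: 98.3
```

Run:
```python
from h import *
st();to([.55,.17,.26],186.2)
```

```text
t 11.4 pos [ 0.6155 -0.0248  0.2609] yaw 172.93 tilt [ 0.004  0.    -1.   ] F [ 0.8 -0.2 -3.4] w 0.14653120986759438 g 98.29190254211426 q7 [-0.24  0.36  0.23  1.7  -0.09  1.09  1.47]
shift [0.089  0.1853 0.0006] yaw now 172.93 spin (tool z down: -dyaw) -13.27
```

Call:
send_rows(
  deltas="0.018 0.037 0 -3; 0.036 0.074 0 -6; 0.054 0.111 0 -9; 0.072 0.148 0 -12; 0.089 0.185 0 -13.3",
)

```text
t: 11.9
eef_pos: [0.5471, 0.1711, 0.2566]
tool_rot: [-0.001, -0.055, 0.998, -0.0]
contact_force: [0.5, 0.1, -3.4]
gripper_width: 0.144
grasp_force: 98.2
```

Call:
send_rows(
  deltas="0 0 0 0; 0 0 0 0; 0 0 0 0",
)

```text
t: 12.2
eef_pos: [0.5486, 0.1685, 0.2572]
tool_rot: [-0.001, -0.054, 0.999, -0.001]
contact_force: [-0.1, -0.8, -2.9]
gripper_width: 0.147
grasp_force: 98.3
```

```bash
cat >> h.py <<'E'
def bushes(p,z):
    h=cv2.cvtColor(p['img'],cv2.COLOR_RGB2HSV); W=cloud(p)
    m=((h[...,0]>18)&(h[...,0]<35)&(h[...,1]>120)&(h[...,2]>110)).astype(np.uint8)
    n,l,s,c=cv2.connectedComponentsWithStats(m)
    for i in range(1,n):
        if s[i,4]<300: continue
        k,_=cv2.findContours((l==i).astype(np.uint8),cv2.RETR_EXTERNAL,cv2.CHAIN_APPROX_NONE)
        hull=cv2.convexHull(k[0])
        pts=np.array([px2z(p,u,v,z)[:2]*1000 for u,v in hull[:,0]],np.float32)
        e=cv2.fitEllipse(pts); 
        # dark slot pixels inside the disc
        f=np.zeros_like(m);cv2.drawContours(f,[hull],-1,1,-1); f=cv2.erode(f,np.ones((3,3)))
        g=f.astype(bool)&(h[...,2]<90); vu=np.argwhere(g)
        S=np.array([px2z(p,u,v,z)[:2]*1000 for v,u in vu],np.float32)
        if len(S)<10: print('disc',s[i],np.round(e,1)); continue
        r=cv2.minAreaRect(S)
        print('px',c[i].round(),'disc c',np.round(e[0],1),'d',np.round(e[1],1),'| slot c',np.round(r[0],1),np.round(r[1],1),round(r[2],1),'n',len(S))
E
python3 - <<'E'
from h import *
st()
p=bot.read_camera('wrist'); save(p,'w4.png')
bushes(p,.066)
for q in ['puller_tip','puller_handle','coil_1_mouth']:
    for r in bot.landmark_of(p,q): print(q,round(r['confidence'],2),np.round(r['xyz'],4),w2px(p,r['xyz']).round(0))
st()
E
```

```text
t 12.2 pos [0.5486 0.1685 0.2572] yaw -173.84 tilt [-0.001 -0.001 -1.   ] F [-0.1 -0.8 -2.9] w 0.14736495959401233 g 98.25062870979309 q7 [-0.49  0.29  0.11  1.79 -0.03  1.06  1.3 ]
px [392. 138.] disc c [500.7 296.1] d [45.7 46.6] | slot c [500.3 296. ] [31.3  9.9] 9.3 n 261
px [325. 139.] disc c [507.8 230.4] d [44.9 45. ] | slot c [507.3 232.4] [31.3  5.4] 2.5 n 99
px [321. 202.] disc c [573.2 237.4] d [45.7 46. ] | slot c [573.4 237.5] [29.3  8.3] 9.0 n 98Traceback (most recent call last):
  File "<stdin>", line 4, in <module>
  File "h.py", line 49, in bushes
    if len(S)<10: print('disc',s[i],np.round(e,1)); continue
                                    ~~~~~~~~^^^^^
    return _wrapfunc(a, 'round', decimals=decimals, out=out)
    return _wrapit(obj, method, *args, **kwds)
    conv = _array_converter(obj)
ValueError: setting an array element with a sequence. The requested array has an inhomogeneous shape after 1 dimensions. The detected shape was (3,) + inhomogeneous part.
```

View pics/w4.png

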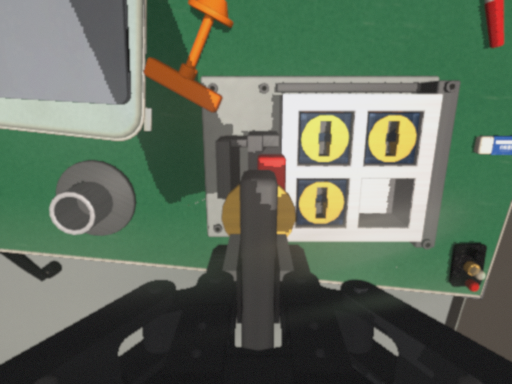

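Run:
```python
from h import *
p=bot.read_camera('wrist'); o=bot.get_obs(); M=R(); T=lambda w:(M.T@(w-o['eef_pos'])*1000).round(1)
# handle end: depth near tcp height
W=(cloud(p)-o['eef_pos'])@M*1000
v,u=np.mgrid[0:384,0:512]
top=(p['depth']>0)&(abs(W[...,2]+21)<4)&(abs(W[...,1])<15)&(v<300)
P=W[top]; print('handle top x',np.percentile(P[:,0],[0,1,50,99,100]).round(1),'y',np.percentile(P[:,1],[1,50,99]).round(1),'z',np.median(P[:,2]).round(1), 'n',len(P))
fl=(p['depth']>0)&(abs(W[...,2]-63)<6)&(abs(W[...,1])<40)&(abs(W[...,0])<60)
P=W[fl]; print('flange x',np.percentile(P[:,0],[0,1,50,99,100]).round(1),'y',np.percentile(P[:,1],[0,1,50,99,100]).round(1),'z',np.median(P[:,2]).round(1),len(P))
k=cv2.convexHull(P[:,:2].astype(np.float32))
from scipy.optimize import least_squares
for side in (0,):
    Q=k[:,0]; Q=Q[Q[:,0]<15]
    f=least_squares(lambda c:np.hypot(*(Q-c).T)-24,[0,0],loss='soft_l1'); print('circle c',f.x.round(2),np.abs(f.fun).round(1))
print(R().round(4).tolist())
```

```text
handle top x [-5.5 -4.4 19.9 43.5 44.3] y [-11.6   0.8  12. ] z -20.5 n 4706
flange x [-14.3 -12.4   1.8  18.2  19.8] y [-22.9 -22.1 -11.   23.7  24.7] z 63.3 1437
circle c [-0.57  0.93] [0.4 0.6 0.7 0.3 0.1 0.1 0.8 0.5 0.3 0.2 0.3 0.3 0.1 0.2 0.2 0.2 0.3 0.1]
[[-0.9943, -0.1063, -0.0007], [-0.1063, 0.9943, -0.001], [0.0008, -0.0009, -1.0]]
```

Run:
```python
from h import *
to([.5072,.2295,.20],186.1)
```

```text
shift [0.035  0.0654 0.0576] yaw now -173.9 spin (tool z down: -dyaw) 0.0
```

Call:
send_rows(
  deltas="0.017 0.032 0 0; 0.035 0.065 0.01 0; 0.035 0.065 0.03 0; 0.035 0.065 0.05 0; 0.035 0.065 0.057 0",
)

```text
t: 12.8
eef_pos: [0.5061, 0.2293, 0.1993]
tool_rot: [-0.001, -0.054, 0.999, -0.001]
contact_force: [0.1, 0.1, -3.1]
gripper_width: 0.142
grasp_force: 98.3
```

Call:
send_rows(
  deltas="0 0 0 0; 0 0 0 0; 0 0 0 0",
)

```text
t: 13.1
eef_pos: [0.5078, 0.2308, 0.2024]
tool_rot: [0.001, -0.054, 0.999, 0.0]
contact_force: [-1.2, 0.4, -3.9]
gripper_width: 0.151
grasp_force: 98.3
```

Run:
```python
from h import *
st();to([.5072,.2295,.183],186.1)
```

```text
t 13.1 pos [0.5078 0.2308 0.2024] yaw -173.8 tilt [ 0.002  0.001 -1.   ] F [-1.2  0.4 -3.9] w 0.15102291342115226 g 98.26476216316223 q7 [-0.59  0.32  0.07  1.88 -0.03  0.93  1.16]
shift [ 0.0008 -0.0012  0.0194] yaw now -173.8 spin (tool z down: -dyaw) 0.1
```

Call:
send_rows(
  deltas="0 -0.0005 0.01 0; 0 -0.0005 0.018 0; 0 -0.0005 0.018 0",
)

```text
t: 13.4
eef_pos: [0.506, 0.2298, 0.1817]
tool_rot: [-0.001, -0.055, 0.999, -0.001]
contact_force: [-0.2, 0.4, -3.0]
gripper_width: 0.149
grasp_force: 98.3
```

Call:
send_rows(
  deltas="0 0 0.004 0; 0 0 0.008 0; 0 0 0.010 0; 0 0 0.010 0",
)

```text
t: 13.8
eef_pos: [0.5068, 0.2303, 0.1729]
tool_rot: [-0.0, -0.055, 0.999, -0.0]
contact_force: [-0.3, -1.0, -3.8]
gripper_width: 0.143
grasp_force: 98.3
```

Call:
send_rows(
  deltas="0 0 0.004 0; 0 0 0.007 0; 0 0 0.008 0; 0 0 0.008 0",
)

```text
t: 14.2
eef_pos: [0.5068, 0.2302, 0.1651]
tool_rot: [-0.0, -0.055, 0.999, -0.0]
contact_force: [1.4, 0.8, -2.7]
gripper_width: 0.148
grasp_force: 98.3
```

Call:
send_rows(
  deltas="0 0 0.001 0; 0 0 0.002 0; 0 0 0.002 0",
)

```text
t: 14.5
eef_pos: [0.5071, 0.2305, 0.1635]
tool_rot: [0.0, -0.055, 0.999, 0.0]
contact_force: [-0.5, 0.9, -1.4]
gripper_width: 0.144
grasp_force: 98.7
```

Call:
send_rows(
  deltas="0 0 -0.0005 8; 0 0 0 16; 0 0 0.0003 24; 0 0 0.0007 32; 0 0 0.001 40",
)

```text
t: 15.0
eef_pos: [0.5078, 0.2316, 0.1632]
tool_rot: [0.001, 0.293, 0.956, 0.001]
contact_force: [-0.1, 2.3, 0.8]
gripper_width: 0.148
grasp_force: 99.0
```

Run:
```python
from h import *
st(); print(bot.get_obs()['torque'])
```

```text
t 15.0 pos [0.5078 0.2316 0.1632] yaw 145.95 tilt [ 0.002  0.002 -1.   ] F [-0.1  2.3  0.8] w 0.1477253558873625 g 99.0015435218811 q7 [-0.71  0.38  0.21  1.93 -0.1   0.85  0.53]
[ 0.65210524 -0.15068065  0.01561805]
```

Call:
send_rows(
  deltas="0 -0.0005 0 8; 0 -0.0005 0.0004 16; 0 -0.0005 0.0008 24; 0 -0.0005 0.0012 32; 0 -0.0005 0.0015 40",
)

```text
t: 15.5
eef_pos: [0.5072, 0.2303, 0.1611]
tool_rot: [0.0, 0.602, 0.798, 0.001]
contact_force: [1.3, 0.4, -2.9]
gripper_width: 0.149
grasp_force: 98.4
```

Call:
send_rows(
  deltas="0 0 0.0002 6; 0 0 0.0003 10; 0 0 0.0003 10",
)

```text
t: 15.8
eef_pos: [0.5072, 0.2304, 0.1608]
tool_rot: [0.0, 0.668, 0.745, 0.001]
contact_force: [1.7, 0.7, -1.8]
gripper_width: 0.141
grasp_force: 98.5
```

Run:
```python
from h import *
st(); print(bot.get_obs()['torque'])
```

```text
t 15.8 pos [0.5072 0.2304 0.1608] yaw 96.25 tilt [ 0.001  0.001 -1.   ] F [ 1.7  0.7 -1.8] w 0.14060859550425944 g 98.45470905303955 q7 [-0.86  0.39  0.41  1.94 -0.21  0.85 -0.23]
[ 0.11768528 -0.42642671 -0.00282266]
```

Call:
send_rows(
  deltas="0 0 0 3; 0 0 -0.002 3; 0 0 -0.005 3; 0 0 -0.008 3; 0 0 -0.010 3",
)

```text
t: 16.3
eef_pos: [0.5064, 0.2297, 0.1706]
tool_rot: [-0.0, 0.686, 0.727, -0.0]
contact_force: [0.8, -0.4, -6.3]
gripper_width: 0.147
grasp_force: 98.0
```

Call:
send_rows(
  deltas="0 0 -0.005 0; 0 0 -0.010 0; 0 0 -0.014 0; 0 0 -0.018 0; 0 0 -0.018 0",
)

```text
t: 16.8
eef_pos: [0.5069, 0.2301, 0.1892]
tool_rot: [0.0, 0.687, 0.727, 0.0]
contact_force: [-0.5, -0.6, -5.5]
gripper_width: 0.145
grasp_force: 98.2
```

Call:
send_rows(
  deltas="0 0 -0.03 0; 0 0 -0.06 0; 0 0 -0.09 0; 0 0 -0.10 0; 0 0 -0.10 0",
)

```text
t: 17.3
eef_pos: [0.5073, 0.2303, 0.2895]
tool_rot: [0.0, 0.687, 0.727, 0.001]
contact_force: [0.2, -0.6, -5.5]
gripper_width: 0.148
grasp_force: 99.1
```

Run:
```python
from h import *
st()
p=bot.read_camera('top'); rect(p,'tote',0.03,0.06)
b=np.array([.512,-.331]); to([.512,-.331,.285],79.9)
```

```text
t 17.3 pos [0.5073 0.2303 0.2895] yaw 93.26 tilt [ 0.002  0.002 -1.   ] F [ 0.2 -0.6 -5.5] w 0.14758796277364614 g 99.13362622261047 q7 [-0.93  0.25  0.47  1.81 -0.12  1.11 -0.36]
tote 0.87 865 c [ 512.7 -331.7] size [102.7 257.6] ang of first side 79.73
shift [-0.5601 -0.0257  0.0026] yaw now 93.27 spin (tool z down: -dyaw) 13.37
```

Call:
send_rows(
  deltas="-0.046 0.004 0 3; -0.093 0.008 0 6; -0.141 0.013 0 9; -0.189 0.018 0 12; -0.237 0.022 0 13.4",
)

```text
t: 17.9
eef_pos: [0.541, -0.0072, 0.2866]
tool_rot: [-0.001, 0.767, 0.641, -0.001]
contact_force: [1.1, 0.5, -5.3]
gripper_width: 0.146
grasp_force: 99.1
```

Run:
```python
from h import *
st(); to([.594,-.346,.285],79.9)
```

```text
t 17.9 pos [ 0.541  -0.0072  0.2866] yaw 79.78 tilt [-0.003 -0.001 -1.   ] F [ 1.1  0.5 -5.3] w 0.146308404992397 g 99.08746361732483 q7 [-0.63  0.24  0.63  1.85 -0.15  1.11 -0.12]
shift [-0.324   0.1123  0.0017] yaw now 79.78 spin (tool z down: -dyaw) -0.12
```

Call:
send_rows(
  deltas="-0.046 0.016 0 0; -0.092 0.032 0 0; -0.138 0.048 0 0; -0.184 0.064 0 0; -0.230 0.080 0 0",
)

```text
t: 18.4
eef_pos: [0.5795, -0.2471, 0.286]
tool_rot: [-0.002, 0.767, 0.642, -0.001]
contact_force: [2.0, -0.0, -6.0]
gripper_width: 0.147
grasp_force: 99.1
```

Call:
send_rows(
  deltas="-0.046 0.016 0 0; -0.094 0.032 0.02 0; -0.094 0.032 0.06 0; -0.094 0.032 0.09 0; -0.094 0.032 0.10 0",
)

```text
t: 18.9
eef_pos: [0.5921, -0.3422, 0.1818]
tool_rot: [-0.005, 0.767, 0.641, -0.002]
contact_force: [-0.7, 1.1, -4.5]
gripper_width: 0.147
grasp_force: 99.4
```

Run:
```python
from h import *
st(); to([.594,-.346,.150],79.9)
```

```text
t 18.9 pos [ 0.5921 -0.3422  0.1818] yaw 79.81 tilt [-0.01   0.005 -1.   ] F [-0.7  1.1 -4.5] w 0.1468062315968039 g 99.37429189682007 q7 [ 0.01  0.62  0.63  1.61 -0.41  1.06  0.59]
shift [-0.0035  0.0029  0.0317] yaw now 79.81 spin (tool z down: -dyaw) -0.09
```

Call:
send_rows(
  deltas="0 0 0.012 0; 0 0 0.022 0; 0 0 0.030 0; 0 0 0.036 0; 0 0 0.038 0",
)

```text
t: 19.4
eef_pos: [0.5954, -0.3439, 0.1504]
tool_rot: [-0.0, 0.767, 0.642, 0.0]
contact_force: [0.6, 0.7, -6.8]
gripper_width: 0.146
grasp_force: 99.3
```

Call:
send_rows(
  deltas="0 0 0 0",
)

```text
t: 19.5
eef_pos: [0.5954, -0.3441, 0.1507]
tool_rot: [0.0, 0.767, 0.642, 0.0]
contact_force: [-0.5, -0.0, -6.0]
gripper_width: 0.144
grasp_force: 99.3
```

Call:
send_rows(
  deltas="0 0 0.002 0; 0 0 0.004 0; 0 0 0.006 0; 0 0 0.007 0; 0 0 0.007 0",
)

```text
t: 20.0
eef_pos: [0.5952, -0.3441, 0.1434]
tool_rot: [-0.0, 0.767, 0.642, 0.0]
contact_force: [-0.4, -0.1, -2.6]
gripper_width: 0.15
grasp_force: 99.7
```

Call:
send_rows(
  deltas="0 0 0.001 0; 0 0 0.001 0",
)

```text
t: 20.2
eef_pos: [0.5953, -0.3441, 0.1424]
tool_rot: [-0.0, 0.767, 0.642, 0.0]
contact_force: [-0.0, -0.4, -2.5]
gripper_width: 0.143
grasp_force: 99.8
```

Call:
send_rows(
  deltas="0 0 -0.001 -8; 0 0 -0.0014 -16; 0 0 -0.0018 -24; 0 0 -0.0022 -32; 0 0 -0.0026 -40",
)

```text
t: 20.7
eef_pos: [0.5951, -0.3444, 0.1452]
tool_rot: [0.0, 0.499, 0.867, -0.0]
contact_force: [-0.3, 0.7, -4.1]
gripper_width: 0.144
grasp_force: 99.6
```

Call:
send_rows(
  deltas="0 0 -0.0004 -8; 0 0 -0.0008 -16; 0 0 -0.0011 -24; 0 0 -0.0015 -32; 0 0 -0.0018 -40",
)

```text
t: 21.2
eef_pos: [0.5951, -0.3444, 0.1469]
tool_rot: [-0.0, 0.172, 0.985, -0.0]
contact_force: [-0.5, 0.1, -2.6]
gripper_width: 0.144
grasp_force: 99.7
```

Call:
send_rows(
  deltas="0 0 -0.0002 -7; 0 0 -0.0003 -12; 0 0 -0.0003 -12",
)

```text
t: 21.5
eef_pos: [0.595, -0.3449, 0.1474]
tool_rot: [0.0, 0.071, 0.997, -0.0]
contact_force: [-0.5, -2.4, -2.9]
gripper_width: 0.142
grasp_force: 99.7
```

Run:
```python
from h import *
st(); print(bot.get_obs()['torque'])
```

```text
t 21.5 pos [ 0.595  -0.3449  0.1474] yaw 171.84 tilt [ 0.    -0.001 -1.   ] F [-0.5 -2.4 -2.9] w 0.14219706546638827 g 99.74683284759521 q7 [ 0.29  0.59  0.2   1.61 -0.14  0.95  1.97]
[-0.27642987  0.0415221  -0.27598459]
```

Call:
send_rows(
  deltas="0 0 0 1.5; 0 0 -0.003 1.5; 0 0 -0.007 1.5; 0 0 -0.011 1.5; 0 0 -0.011 1.5",
)

```text
t: 22.0
eef_pos: [0.5958, -0.3442, 0.1592]
tool_rot: [0.001, 0.084, 0.996, -0.0]
contact_force: [1.1, -0.1, -3.9]
gripper_width: 0.144
grasp_force: 99.6
```

Call:
send_rows(
  deltas="0 0 -0.01 0; 0 0 -0.025 0; 0 0 -0.05 0; 0 0 -0.09 0; 0 0 -0.12 0",
)

```text
t: 22.5
eef_pos: [0.5957, -0.3444, 0.2819]
tool_rot: [0.001, 0.084, 0.996, -0.0]
contact_force: [0.8, -0.9, -3.0]
gripper_width: 0.148
grasp_force: 99.7
```

Run:
```python
from h import *
st(); to([.54,.10,.285],186.1)
p=bot.read_camera('wrist'); save(p,'w5.png')
```

```text
t 22.5 pos [ 0.5957 -0.3444  0.2819] yaw 170.34 tilt [ 0.003 -0.001 -1.   ] F [ 0.8 -0.9 -3. ] w 0.1484831280433432 g 99.65490102767944 q7 [ 0.27  0.47  0.24  1.49 -0.12  1.2   1.93]
shift [ 0.1294  0.4288 -0.0037] yaw now 170.34 spin (tool z down: -dyaw) -15.76
```

View pics/w5.png

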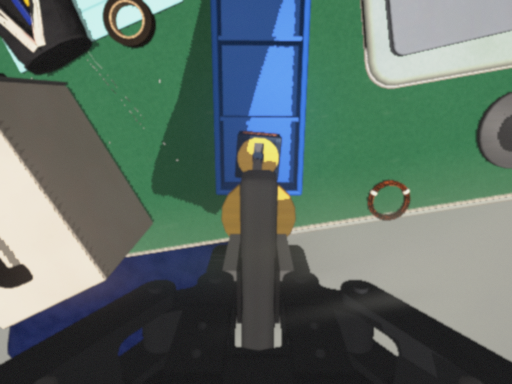

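Call:
send_rows(
  deltas="0.01 0.047 0 -4; 0.02 0.094 0 -8; 0.03 0.141 0 -12; 0.04 0.188 0 -15.8; 0.05 0.235 0 -15.8",
)

```text
t: 23.05
eef_pos: [0.5851, -0.1023, 0.2794]
tool_rot: [0.001, -0.054, 0.999, -0.0]
contact_force: [1.1, -0.4, -4.0]
gripper_width: 0.145
grasp_force: 99.7
```

Run:
```python
from h import *
st(); to([.5726,.2367,.285],186.1)
```

```text
t 23.05 pos [ 0.5851 -0.1023  0.2794] yaw -173.76 tilt [ 0.002  0.    -1.   ] F [ 1.1 -0.4 -4. ] w 0.14495853042938506 g 99.7409999370575 q7 [-0.02  0.31  0.11  1.72 -0.04  1.12  1.78]
shift [-0.0244  0.3383 -0.0056] yaw now -173.76 spin (tool z down: -dyaw) 0.14
```

Call:
send_rows(
  deltas="-0.003 0.048 0 0; -0.007 0.096 0 0; -0.010 0.144 0 0; -0.014 0.192 0 0; -0.017 0.240 0 0",
)

```text
t: 23.55
eef_pos: [0.5764, 0.1382, 0.2795]
tool_rot: [0.001, -0.053, 0.999, 0.0]
contact_force: [0.8, -0.0, -3.1]
gripper_width: 0.145
grasp_force: 99.8
```

Call:
send_rows(
  deltas="-0.004 0.048 0.0 0; -0.007 0.096 0 0; -0.0075 0.098 0.03 0; -0.0075 0.098 0.06 0; -0.0075 0.098 0.08 0",
)

```text
t: 24.05
eef_pos: [0.5727, 0.2347, 0.197]
tool_rot: [-0.001, -0.054, 0.999, -0.0]
contact_force: [-0.0, -0.4, -3.8]
gripper_width: 0.14
grasp_force: 99.6
```

Call:
send_rows(
  deltas="0 0 0 0; 0 0 0 0; 0 0 0 0",
)

```text
t: 24.35
eef_pos: [0.5746, 0.235, 0.2003]
tool_rot: [0.002, -0.053, 0.999, 0.001]
contact_force: [-0.3, -0.7, -3.0]
gripper_width: 0.149
grasp_force: 99.6
```

Run:
```python
from h import *
st(); to([.5726,.2367,.185],186.1)
p=bot.read_camera('wrist'); bushes(p,.066); st()
```

```text
t 24.35 pos [0.5746 0.235  0.2003] yaw -173.87 tilt [ 0.003  0.002 -1.   ] F [-0.3 -0.7 -3. ] w 0.14852073457598672 g 99.62721347808838 q7 [-0.46  0.43 -0.04  1.73  0.02  0.98  1.17]
shift [0.0019 0.0019 0.0153] yaw now -173.87 spin (tool z down: -dyaw) 0.03
px [345. 103.] disc c [500.6 296.1] d [45.1 45.6] | slot c [500.2 297.5] [32.   7.5] 4.7 n 305
px [258. 202.] disc c [596.5 239. ] d [60.8 91. ] | slot c [587.9 238.4] [59.9 49.1] 6.1 n 1752
t 24.4 pos [0.5746 0.235  0.2002] yaw -173.87 tilt [ 0.003  0.002 -1.   ] F [-0.1  0.4 -2.5] w 0.1436970851860614 g 99.6280038356781 q7 [-0.46  0.43 -0.04  1.73  0.02  0.98  1.17]
```

Call:
send_rows(
  deltas="0.0015 0.0017 0.006 0; 0.0015 0.0017 0.012 0; 0.0015 0.0017 0.017 0; 0.0015 0.0017 0.017 0",
)

```text
t: 24.8
eef_pos: [0.5711, 0.2358, 0.1801]
tool_rot: [-0.001, -0.054, 0.999, -0.0]
contact_force: [-0.4, 1.0, -4.2]
gripper_width: 0.146
grasp_force: 99.7
```

Call:
send_rows(
  deltas="0 0 0.004 0; 0 0 0.008 0; 0 0 0.010 0; 0 0 0.010 0",
)

```text
t: 25.2
eef_pos: [0.5716, 0.2361, 0.1707]
tool_rot: [-0.0, -0.054, 0.999, -0.0]
contact_force: [0.8, -0.4, -2.4]
gripper_width: 0.145
grasp_force: 99.7
```

Run:
```python
from h import *
st(); to([.5726,.2367,.1645],186.1)
```

```text
t 25.2 pos [0.5716 0.2361 0.1707] yaw -173.84 tilt [-0.001 -0.    -1.   ] F [ 0.8 -0.4 -2.4] w 0.14466900829773008 g 99.74881768226624 q7 [-0.46  0.46 -0.04  1.76  0.02  0.93  1.17]
shift [-0.0011  0.0005  0.0062] yaw now -173.84 spin (tool z down: -dyaw) 0.06
```

In the slot freely. Down to the thread floor and a quarter turn.

Call:
send_rows(
  deltas="-0.0005 0 0.004 0; -0.0005 0 0.006 0; -0.0005 0 0.0065 0; -0.0005 0 0.0065 0",
)

```text
t: 25.6
eef_pos: [0.5722, 0.2362, 0.1646]
tool_rot: [-0.0, -0.054, 0.999, -0.0]
contact_force: [-0.1, 0.0, -3.4]
gripper_width: 0.146
grasp_force: 99.7
```

Call:
send_rows(
  deltas="0 0 -0.0005 8; 0 0 0 16; 0 0 0.0003 24; 0 0 0.0007 32; 0 0 0.001 40",
)

```text
t: 26.1
eef_pos: [0.5724, 0.2364, 0.1639]
tool_rot: [0.0, 0.294, 0.956, 0.0]
contact_force: [-0.5, 1.0, -2.8]
gripper_width: 0.146
grasp_force: 99.7
```

Call:
send_rows(
  deltas="0 0 0.0003 8; 0 0 0.0006 16; 0 0 0.001 24; 0 0 0.0014 32; 0 0 0.0018 40",
)

```text
t: 26.6
eef_pos: [0.5726, 0.2371, 0.1623]
tool_rot: [0.0, 0.603, 0.798, 0.001]
contact_force: [0.1, 1.6, -3.9]
gripper_width: 0.145
grasp_force: 99.6
```

Call:
send_rows(
  deltas="0 0 0.0002 6; 0 0 0.0003 11; 0 0 0.0003 11",
)

```text
t: 26.9
eef_pos: [0.5726, 0.2371, 0.162]
tool_rot: [0.0, 0.675, 0.738, 0.001]
contact_force: [-0.4, 1.0, -2.1]
gripper_width: 0.143
grasp_force: 99.8
```

Run:
```python
from h import *
st(); print(bot.get_obs()['torque'])
```

```text
t 26.9 pos [0.5726 0.2371 0.162 ] yaw 95.16 tilt [ 0.001  0.001 -1.   ] F [-0.4  1.  -2.1] w 0.14278250997319658 g 99.79657173156738 q7 [-0.74  0.48  0.33  1.78 -0.19  0.91 -0.24]
[ 0.49217678 -0.19045648 -0.03220483]
```

Call:
send_rows(
  deltas="0 0 0 2; 0 0 -0.002 2; 0 0 -0.005 2; 0 0 -0.008 2; 0 0 -0.010 2",
)

```text
t: 27.4
eef_pos: [0.5721, 0.2359, 0.1717]
tool_rot: [-0.0, 0.687, 0.727, -0.0]
contact_force: [0.7, 1.9, -6.0]
gripper_width: 0.146
grasp_force: 99.2
```

Call:
send_rows(
  deltas="0 0 -0.005 0; 0 0 -0.010 0; 0 0 -0.014 0; 0 0 -0.018 0; 0 0 -0.018 0",
)

```text
t: 27.9
eef_pos: [0.5726, 0.2363, 0.1904]
tool_rot: [0.0, 0.687, 0.726, 0.0]
contact_force: [1.3, -1.5, -4.9]
gripper_width: 0.146
grasp_force: 99.5
```

Call:
send_rows(
  deltas="0 0 -0.03 0; 0 0 -0.06 0; 0 0 -0.09 0; 0 0 -0.10 0; 0 0 -0.10 0",
)

```text
t: 28.4
eef_pos: [0.5729, 0.2364, 0.2908]
tool_rot: [0.0, 0.687, 0.726, 0.001]
contact_force: [-0.2, 1.1, -6.9]
gripper_width: 0.146
grasp_force: 99.3
```

Run:
```python
from h import *
st()
p=bot.read_camera('top'); rect(p,'tote',0.03,0.06)
to([.5123,-.3314,.285],79.9)
```

```text
t 28.4 pos [0.5729 0.2364 0.2908] yaw 93.15 tilt [ 0.002  0.002 -1.   ] F [-0.2  1.1 -6.9] w 0.1456368259102572 g 99.285489320755 q7 [-0.78  0.35  0.38  1.66 -0.14  1.16 -0.31]
tote 0.86 868 c [ 507.  -330.4] size [102. 258.] ang of first side 79.87
shift [-0.5632 -0.0903  0.0037] yaw now 93.16 spin (tool z down: -dyaw) 13.26
```

Call:
send_rows(
  deltas="-0.047 -0.007 0 3; -0.094 -0.015 0 6; -0.141 -0.022 0 9; -0.188 -0.030 0 12; -0.235 -0.038 0 13.3",
)

```text
t: 29.0
eef_pos: [0.5456, -0.0023, 0.2876]
tool_rot: [-0.001, 0.767, 0.641, -0.001]
contact_force: [1.2, -0.4, -6.6]
gripper_width: 0.144
grasp_force: 99.5
```

Run:
```python
from h import *
st()
to([.508,-.331,.285],79.9)
```

```text
t 29.0 pos [ 0.5456 -0.0023  0.2876] yaw 79.77 tilt [-0.003 -0.001 -1.   ] F [ 1.2 -0.4 -6.6] w 0.14443037197156722 g 99.5060670375824 q7 [-0.54  0.23  0.52  1.83 -0.13  1.11 -0.16]
shift [-0.3302  0.0214  0.0029] yaw now 79.77 spin (tool z down: -dyaw) -0.13
```

Call:
send_rows(
  deltas="-0.047 0.003 0 0; -0.094 0.006 0 0; -0.141 0.009 0 0; -0.188 0.012 0 0; -0.210 0.014 0 0",
)

```text
t: 29.5
eef_pos: [0.5212, -0.215, 0.2881]
tool_rot: [-0.0, 0.769, 0.639, -0.002]
contact_force: [-0.5, -0.5, -4.4]
gripper_width: 0.145
grasp_force: 99.7
```

Run:
```python
from h import *
st()
p=bot.read_camera('wrist'); save(p,'w6.png'); bushes(p,.048)
P=rect(p,'tote',0.035,0.055)
p=bot.read_camera('top'); rect(p,'tote',0.03,0.06)
to([.508,-.331,.285],79.9)
```

```text
t 29.5 pos [ 0.5212 -0.215   0.2881] yaw 79.51 tilt [-0.003 -0.002 -1.   ] F [-0.5 -0.5 -4.4] w 0.14450607527472845 g 99.66246843338013 q7 [-0.22  0.28  0.62  1.8  -0.18  1.12  0.27]Traceback (most recent call last):
  File "<stdin>", line 3, in <module>
  File "h.py", line 49, in bushes
    if len(S)<10: print('disc',s[i],np.round(e,1)); continue
                                    ~~~~~~~~^^^^^
    return _wrapfunc(a, 'round', decimals=decimals, out=out)
    return _wrapit(obj, method, *args, **kwds)
    conv = _array_converter(obj)
ValueError: setting an array element with a sequence. The requested array has an inhomogeneous shape after 1 dimensions. The detected shape was (3,) + inhomogeneous part.
```

View pics/w6.png

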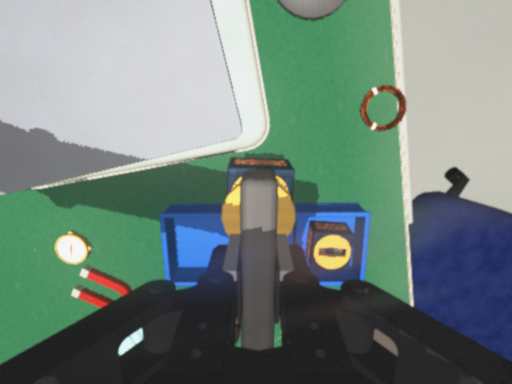

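The carried coil hangs in front of the tote's middle bay at (260,175). The placed coil stands in the right bay at (330,250), and the tote's rear wall runs from (163,207) to (370,210).

```bash
sed -i "s/np.round(e,1)); continue/e); continue/" h.py
python3 - <<'E'
from h import *
p=bot.read_camera('wrist')
a=px2z(p,162,206,.046);b=px2z(p,370,209,.046);d=b-a;L=np.hypot(*d[:2]);print(a,b,L,np.degrees(np.arctan2(d[1],d[0])))
e=d[:2]/L;n=np.array([e[1],-e[0]]); c=(a+b)[:2]/2+n*.048; print('centre',c)
print('disc',px2z(p,331,251,.048))
p=bot.read_camera('top'); rect(p,'tote',0.03,0.06)
to([c[0],c[1],.285],79.9)
E
```

```text
[ 0.39530201 -0.2497536   0.046     ] [ 0.64068353 -0.29949863  0.046     ] 0.2503730372687383 -11.45999251063481
centre [ 0.50845596 -0.32166917]
disc [ 0.58739337 -0.34501353  0.048     ]
tote 0.8 386 c [ 491.5 -372.8] size [ 57.2 258.1] ang of first side 67.29
shift [-0.113   0.0055  0.0028] yaw now 79.78 spin (tool z down: -dyaw) -0.12
```

Call:
send_rows(
  deltas="-0.045 0.002 0 0; -0.09 0.004 0 0; -0.119 0.005 0.01 0; -0.119 0.005 0.05 0; -0.119 0.005 0.08 0",
)

```text
t: 30.2
eef_pos: [0.5079, -0.3266, 0.2071]
tool_rot: [-0.001, 0.767, 0.642, -0.0]
contact_force: [0.4, 1.5, -6.7]
gripper_width: 0.145
grasp_force: 99.9
```

Call:
send_rows(
  deltas="0 0 0.015 0; 0 0 0.025 0; 0 0 0.03 0; 0 0 0.03 0; 0 0 0.03 0",
)

```text
t: 30.7
eef_pos: [0.5088, -0.328, 0.1808]
tool_rot: [0.001, 0.767, 0.642, 0.0]
contact_force: [0.3, -0.0, -5.2]
gripper_width: 0.142
grasp_force: 100.1
```

Run:
```python
from h import *
st()
to([.508,-.328,.1505],79.5)
```

```text
t 30.7 pos [ 0.5088 -0.328   0.1808] yaw 79.87 tilt [ 0.002 -0.001 -1.   ] F [ 0.3 -0.  -5.2] w 0.14201147082799542 g 100.08419036865234 q7 [ 0.03  0.48  0.6   1.82 -0.32  0.94  0.59]
shift [-0.0001 -0.0009  0.0303] yaw now 79.87 spin (tool z down: -dyaw) 0.37
```

Call:
send_rows(
  deltas="0 0 0.012 0; 0 0 0.022 0; 0 0 0.029 0; 0 0 0.032 0; 0 0 0.034 0",
)

```text
t: 31.2
eef_pos: [0.508, -0.3279, 0.1453]
tool_rot: [-0.0, 0.767, 0.642, -0.0]
contact_force: [0.7, 1.4, -3.3]
gripper_width: 0.143
grasp_force: 100.2
```

Call:
send_rows(
  deltas="0 0 0.002 0; 0 0 0.0035 0; 0 0 0.0045 0; 0 0 0.0045 0",
)

```text
t: 31.6
eef_pos: [0.5084, -0.3279, 0.1416]
tool_rot: [0.0, 0.767, 0.642, 0.0]
contact_force: [0.9, 0.8, -2.2]
gripper_width: 0.146
grasp_force: 100.6
```

Call:
send_rows(
  deltas="0 0 -0.0015 -8; 0 0 -0.0019 -16; 0 0 -0.0023 -24; 0 0 -0.0027 -32; 0 0 -0.0031 -40",
)

```text
t: 32.1
eef_pos: [0.5079, -0.3282, 0.1445]
tool_rot: [0.0, 0.499, 0.867, -0.0]
contact_force: [-0.8, -0.3, -0.5]
gripper_width: 0.143
grasp_force: 100.7
```

Call:
send_rows(
  deltas="0 0 -0.0004 -8; 0 0 -0.0008 -16; 0 0 -0.0011 -24; 0 0 -0.0015 -32; 0 0 -0.0018 -40",
)

```text
t: 32.6
eef_pos: [0.5078, -0.3279, 0.146]
tool_rot: [-0.0, 0.172, 0.985, -0.0]
contact_force: [-1.0, -1.0, -3.3]
gripper_width: 0.143
grasp_force: 100.3
```

Call:
send_rows(
  deltas="0 0 -0.0002 -7; 0 0 -0.0003 -11; 0 0 -0.0003 -11",
)

```text
t: 32.9
eef_pos: [0.5077, -0.3281, 0.1463]
tool_rot: [0.0, 0.08, 0.997, -0.0]
contact_force: [-1.1, -0.4, -2.9]
gripper_width: 0.146
grasp_force: 100.4
```

Run:
```python
from h import *
st(); print(bot.get_obs()['torque'])
```

```text
t 32.9 pos [ 0.5077 -0.3281  0.1463] yaw 170.84 tilt [ 0. -0. -1.] F [-1.1 -0.4 -2.9] w 0.14610980414368113 g 100.36998152732849 q7 [ 0.34  0.47  0.17  1.82 -0.1   0.86  1.97]
[-0.07216042  0.08313708 -0.26064328]
```

Call:
send_rows(
  deltas="0 0 0 1; 0 0 -0.003 1; 0 0 -0.007 1; 0 0 -0.011 1; 0 0 -0.011 1",
)

```text
t: 33.4
eef_pos: [0.5082, -0.3279, 0.1581]
tool_rot: [0.0, 0.088, 0.996, -0.0]
contact_force: [-0.4, 0.9, -4.1]
gripper_width: 0.145
grasp_force: 100.2
```

Call:
send_rows(
  deltas="0 0 -0.01 0; 0 0 -0.025 0; 0 0 -0.05 0; 0 0 -0.09 0; 0 0 -0.13 0",
)

```text
t: 33.9
eef_pos: [0.5078, -0.3276, 0.2897]
tool_rot: [0.0, 0.089, 0.996, -0.0]
contact_force: [1.6, 0.0, -2.7]
gripper_width: 0.143
grasp_force: 100.2
```

Run:
```python
from h import *
st(); to([.500,.2955,.285],186.1)
p=bot.read_camera('wrist'); save(p,'w7.png'); bushes(p,.048)
```

```text
t 33.9 pos [ 0.5078 -0.3276  0.2897] yaw 169.84 tilt [ 0. -0. -1.] F [ 1.6  0.  -2.7] w 0.1429986854808285 g 100.18284201622009 q7 [ 0.31  0.32  0.2   1.68 -0.07  1.15  1.93]
shift [0.1175 0.612  0.0046] yaw now 169.84 spin (tool z down: -dyaw) -16.26
px [258. 157.] disc c [ 506.6 -327.9] d [43.9 45. ] | slot c [ 507.2 -332.1] [24.4 25.2] 6.7 n 146
disc [222 187  18  47 658] ((561.2310791015625, -362.07098388671875), (35.480072021484375, 62.02492141723633), 66.18865203857422)
disc [277 187  17  48 633] ((572.0527954101562, -309.6133117675781), (27.861408233642578, 61.3510627746582), 86.77549743652344)
```

View pics/w7.png

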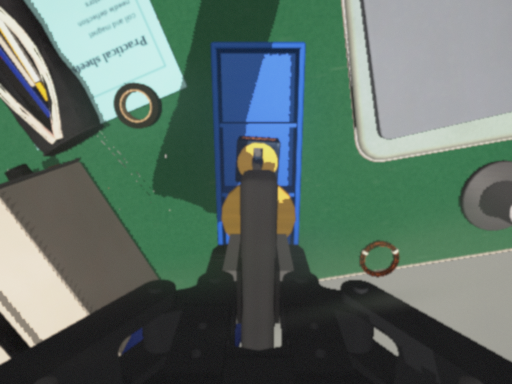

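The second coil stands in the middle bay at (258,157). Back to the mould for the third.

Call:
send_rows(
  deltas="0.009 0.047 0 -4; 0.018 0.094 0 -8; 0.027 0.141 0 -12; 0.036 0.188 0 -16.2; 0.045 0.235 0 -16.2",
)

```text
t: 34.45
eef_pos: [0.505, -0.0868, 0.2887]
tool_rot: [0.001, -0.054, 0.999, -0.0]
contact_force: [0.7, -0.3, -4.1]
gripper_width: 0.153
grasp_force: 100.3
```

Run:
```python
from h import *
st(); to([.500,.2955,.285],186.1)
```

```text
t 34.45 pos [ 0.505  -0.0868  0.2887] yaw -173.86 tilt [ 0.002 -0.    -1.   ] F [ 0.7 -0.3 -4.1] w 0.15262784779622166 g 100.33766627311707 q7 [ 0.03  0.16  0.02  1.88 -0.    1.1   1.73]
shift [-0.0359  0.3807  0.0036] yaw now -173.86 spin (tool z down: -dyaw) 0.04
```

Call:
send_rows(
  deltas="-0.005 0.048 0 0; -0.009 0.096 0 0; -0.014 0.144 0 0; -0.018 0.192 0 0; -0.023 0.240 0 0",
)

```text
t: 34.95
eef_pos: [0.5026, 0.1544, 0.2888]
tool_rot: [0.001, -0.052, 0.999, 0.0]
contact_force: [2.0, -0.3, -3.3]
gripper_width: 0.144
grasp_force: 100.3
```

Call:
send_rows(
  deltas="-0.005 0.048 0 0; -0.009 0.096 0 0; -0.013 0.139 0 0; -0.013 0.139 0.03 0; -0.013 0.139 0.06 0",
)

```text
t: 35.45
eef_pos: [0.5013, 0.2948, 0.2285]
tool_rot: [0.002, -0.054, 0.999, 0.001]
contact_force: [-0.4, -1.1, -4.1]
gripper_width: 0.143
grasp_force: 100.3
```

Call:
send_rows(
  deltas="0 0 0.02 0; 0 0 0.02 0; 0 0 0.02 0; 0 0 0.02 0",
)

```text
t: 35.85
eef_pos: [0.502, 0.2928, 0.2094]
tool_rot: [0.001, -0.053, 0.999, 0.001]
contact_force: [0.3, 1.0, -4.3]
gripper_width: 0.147
grasp_force: 100.2
```

Run:
```python
from h import *
st(); to([.5000,.2955,.185],186.1)
```

```text
t 35.85 pos [0.502  0.2928 0.2094] yaw -173.97 tilt [ 0.003  0.002 -1.   ] F [ 0.3  1.  -4.3] w 0.14716817831163106 g 100.20240426063538 q7 [-0.46  0.36 -0.22  1.81  0.09  0.98  0.96]
shift [0.0018 0.0028 0.0244] yaw now -173.97 spin (tool z down: -dyaw) -0.07
```

Call:
send_rows(
  deltas="0.0015 0.0025 0.01 0; 0.0015 0.0025 0.02 0; 0.0015 0.0025 0.025 0; 0.0015 0.0025 0.025 0; 0.0015 0.0025 0.025 0",
)

```text
t: 36.35
eef_pos: [0.4992, 0.2945, 0.1821]
tool_rot: [-0.0, -0.053, 0.999, -0.0]
contact_force: [0.2, 1.0, -3.8]
gripper_width: 0.15
grasp_force: 100.4
```

Run:
```python
from h import *
st(); to([.5000,.2955,.175],186.1)
```

```text
t 36.35 pos [0.4992 0.2945 0.1821] yaw -173.95 tilt [-0. -0. -1.] F [ 0.2  1.  -3.8] w 0.14979864693012118 g 100.36095142364502 q7 [-0.47  0.39 -0.22  1.83  0.1   0.93  0.94]
shift [-0.0009  0.0009  0.0071] yaw now -173.95 spin (tool z down: -dyaw) -0.05
```

Call:
send_rows(
  deltas="-0.0005 0.0006 0.004 0; -0.0005 0.0006 0.008 0; -0.0005 0.0006 0.010 0; -0.0005 0.0006 0.010 0",
)

```text
t: 36.75
eef_pos: [0.4994, 0.295, 0.1719]
tool_rot: [-0.0, -0.053, 0.999, -0.0]
contact_force: [-0.0, -0.8, -3.3]
gripper_width: 0.145
grasp_force: 100.4
```

Run:
```python
from h import *
st(); to([.5000,.2955,.1645],186.1)
```

```text
t 36.75 pos [0.4994 0.295  0.1719] yaw -173.95 tilt [-0.001 -0.    -1.   ] F [-0.  -0.8 -3.3] w 0.1449440723796141 g 100.3604006767273 q7 [-0.47  0.41 -0.21  1.84  0.11  0.91  0.94]
shift [-0.0006  0.0004  0.0074] yaw now -173.95 spin (tool z down: -dyaw) -0.05
```

Call:
send_rows(
  deltas="0 0 0.004 0; 0 0 0.007 0; 0 0 0.0075 0; 0 0 0.0075 0",
)

```text
t: 37.15
eef_pos: [0.4995, 0.2951, 0.1646]
tool_rot: [-0.0, -0.053, 0.999, -0.0]
contact_force: [-0.6, -0.3, -2.6]
gripper_width: 0.144
grasp_force: 100.4
```

Call:
send_rows(
  deltas="0 0 -0.0005 8; 0 0 0 16; 0 0 0.0003 24; 0 0 0.0007 32; 0 0 0.001 40",
)

```text
t: 37.65
eef_pos: [0.4997, 0.2953, 0.164]
tool_rot: [0.0, 0.295, 0.956, 0.0]
contact_force: [0.5, 0.6, -2.8]
gripper_width: 0.144
grasp_force: 100.3
```

Call:
send_rows(
  deltas="0 0 0.0003 8; 0 0 0.0006 16; 0 0 0.001 24; 0 0 0.0014 32; 0 0 0.0018 40",
)

```text
t: 38.15
eef_pos: [0.4998, 0.2958, 0.1623]
tool_rot: [-0.0, 0.604, 0.797, 0.001]
contact_force: [1.1, 0.1, -2.7]
gripper_width: 0.146
grasp_force: 100.3
```

Call:
send_rows(
  deltas="0 0 0.0002 6; 0 0 0.0003 11; 0 0 0.0003 11",
)

```text
t: 38.45
eef_pos: [0.4999, 0.2958, 0.1621]
tool_rot: [0.0, 0.675, 0.738, 0.001]
contact_force: [0.6, 0.0, -4.2]
gripper_width: 0.141
grasp_force: 100.3
```

Run:
```python
from h import *
st(); print(bot.get_obs()['torque'])
```

```text
t 38.45 pos [0.4999 0.2958 0.1621] yaw 95.05 tilt [ 0.001  0.001 -1.   ] F [ 0.6  0.  -4.2] w 0.14066997882772825 g 100.27680516242981 q7 [-0.75  0.41  0.14  1.87 -0.07  0.87 -0.49]
[ 0.19944115 -0.14868617  0.08158228]
```

Call:
send_rows(
  deltas="0 0 0 2; 0 0 -0.002 2; 0 0 -0.005 2; 0 0 -0.008 2; 0 0 -0.010 2",
)

```text
t: 38.95
eef_pos: [0.4994, 0.2951, 0.1718]
tool_rot: [-0.0, 0.688, 0.726, -0.0]
contact_force: [1.1, -0.5, -6.7]
gripper_width: 0.146
grasp_force: 99.9
```

Call:
send_rows(
  deltas="0 0 -0.005 0; 0 0 -0.010 0; 0 0 -0.014 0; 0 0 -0.018 0; 0 0 -0.018 0",
)

```text
t: 39.45
eef_pos: [0.4999, 0.2954, 0.1904]
tool_rot: [0.0, 0.688, 0.726, 0.001]
contact_force: [-0.3, 0.0, -5.6]
gripper_width: 0.149
grasp_force: 99.9
```

Call:
send_rows(
  deltas="0 0 -0.03 0; 0 0 -0.06 0; 0 0 -0.09 0; 0 0 -0.10 0; 0 0 -0.10 0",
)

```text
t: 39.95
eef_pos: [0.5002, 0.2956, 0.2908]
tool_rot: [0.0, 0.688, 0.726, 0.001]
contact_force: [1.1, 0.7, -5.1]
gripper_width: 0.144
grasp_force: 100.1
```

Run:
```python
from h import *
st()
p=bot.read_camera('top'); rect(p,'tote',0.03,0.06)
to([.508,-.22,.285],79.9)
```

```text
t 39.95 pos [0.5002 0.2956 0.2908] yaw 93.05 tilt [ 0.002  0.002 -1.   ] F [ 1.1  0.7 -5.1] w 0.1440460324792685 g 100.07432341575623 q7 [-0.77  0.28  0.16  1.74 -0.05  1.13 -0.54]
tote 0.57 889 c [ 507.4 -330.4] size [102.4 259.4] ang of first side 79.9
shift [-0.5145 -0.0183  0.0038] yaw now 93.06 spin (tool z down: -dyaw) 13.16
```

Call:
send_rows(
  deltas="-0.047 0 0 3; -0.094 0 0 6; -0.141 0 0 9; -0.188 0 0 12; -0.235 0 0 13.1",
)

```text
t: 40.55
eef_pos: [0.5108, 0.0585, 0.2877]
tool_rot: [-0.001, 0.767, 0.642, -0.002]
contact_force: [0.9, 0.4, -6.6]
gripper_width: 0.145
grasp_force: 100.2
```

Run:
```python
from h import *
st()
to([.4265,-.316,.285],79.9)
```

```text
t 40.55 pos [0.5108 0.0585 0.2877] yaw 79.87 tilt [-0.003 -0.001 -1.   ] F [ 0.9  0.4 -6.6] w 0.14484369892330318 g 100.22897958755493 q7 [-0.52  0.16  0.32  1.89 -0.06  1.1  -0.35]
shift [-0.3835 -0.0171  0.0033] yaw now 79.87 spin (tool z down: -dyaw) -0.03
```

Call:
send_rows(
  deltas="-0.048 -0.002 0 0; -0.096 -0.004 0 0; -0.144 -0.006 0 0; -0.192 -0.008 0 0; -0.240 -0.011 0 0",
)

```text
t: 41.05
eef_pos: [0.4576, -0.1753, 0.288]
tool_rot: [-0.001, 0.766, 0.643, -0.001]
contact_force: [1.4, -0.5, -5.0]
gripper_width: 0.145
grasp_force: 100.4
```

Call:
send_rows(
  deltas="-0.048 -0.002 0 0; -0.096 -0.004 0 0; -0.143 -0.006 0 0; -0.143 -0.006 0.03 0; -0.143 -0.006 0.06 0",
)

```text
t: 41.55
eef_pos: [0.4273, -0.3153, 0.228]
tool_rot: [-0.0, 0.768, 0.641, -0.0]
contact_force: [-0.3, 2.6, -6.2]
gripper_width: 0.148
grasp_force: 101.1
```

Call:
send_rows(
  deltas="0 0 0 0; 0 0 0 0; 0 0 0 0",
)

```text
t: 41.85
eef_pos: [0.4294, -0.3139, 0.2307]
tool_rot: [0.001, 0.766, 0.643, 0.0]
contact_force: [0.2, 0.5, -5.6]
gripper_width: 0.144
grasp_force: 101.0
```

Run:
```python
from h import *
st()
p=bot.read_camera('wrist'); save(p,'w8.png')
to([.4265,-.316,.185],79.9)
```

```text
t 41.85 pos [ 0.4294 -0.3139  0.2307] yaw 79.99 tilt [ 0.001 -0.001 -1.   ] F [ 0.2  0.5 -5.6] w 0.14378491332927368 g 101.027272939682 q7 [ 0.02  0.28  0.6   1.94 -0.19  0.98  0.53]
shift [-0.0025 -0.0027  0.046 ] yaw now 79.99 spin (tool z down: -dyaw) 0.09
```

View pics/w8.png

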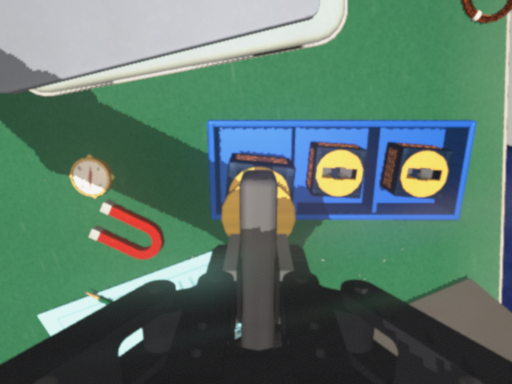

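Both placed coils stand upright at (339,172) and (424,173). The third hangs over the empty left bay at (260,185).

Call:
send_rows(
  deltas="-0.002 -0.002 0.015 0; -0.002 -0.002 0.03 0; -0.002 -0.002 0.045 0; -0.002 -0.002 0.06 0; -0.002 -0.002 0.072 0",
)

```text
t: 42.4
eef_pos: [0.4272, -0.3153, 0.1581]
tool_rot: [0.001, 0.766, 0.643, 0.0]
contact_force: [1.2, -0.6, -6.0]
gripper_width: 0.145
grasp_force: 101.0
```

Call:
send_rows(
  deltas="0 0 0.004 0; 0 0 0.008 0; 0 0 0.009 0; 0 0 0.009 0",
)

```text
t: 42.8
eef_pos: [0.4268, -0.3156, 0.1493]
tool_rot: [0.001, 0.766, 0.642, 0.0]
contact_force: [-0.3, 0.0, -5.1]
gripper_width: 0.146
grasp_force: 101.3
```

Call:
send_rows(
  deltas="0 0 0.003 0; 0 0 0.006 0; 0 0 0.007 0; 0 0 0.007 0",
)

```text
t: 43.2
eef_pos: [0.4264, -0.3153, 0.1417]
tool_rot: [0.0, 0.766, 0.642, 0.0]
contact_force: [-0.4, -0.8, -3.9]
gripper_width: 0.146
grasp_force: 101.4
```

Call:
send_rows(
  deltas="0 0 -0.0015 -8; 0 0 -0.0019 -16; 0 0 -0.0023 -24; 0 0 -0.0027 -32; 0 0 -0.0031 -40",
)

```text
t: 43.7
eef_pos: [0.4261, -0.3156, 0.1448]
tool_rot: [-0.0, 0.498, 0.867, -0.0]
contact_force: [-0.5, -1.8, -2.3]
gripper_width: 0.149
grasp_force: 101.5
```

Call:
send_rows(
  deltas="0 0 -0.0004 -8; 0 0 -0.0008 -16; 0 0 -0.0011 -24; 0 0 -0.0015 -32; 0 0 -0.0018 -40",
)

```text
t: 44.2
eef_pos: [0.4261, -0.3154, 0.1466]
tool_rot: [-0.0, 0.171, 0.985, -0.0]
contact_force: [-0.2, -0.5, -2.8]
gripper_width: 0.143
grasp_force: 101.4
```

Call:
send_rows(
  deltas="0 0 -0.0002 -7; 0 0 -0.0003 -11; 0 0 -0.0003 -11; 0 0 -0.0003 -10",
)

```text
t: 44.6
eef_pos: [0.4261, -0.3155, 0.1469]
tool_rot: [-0.0, 0.089, 0.996, -0.0]
contact_force: [0.0, -1.0, -1.6]
gripper_width: 0.145
grasp_force: 101.5
```

Run:
```python
from h import *
st(); print(bot.get_obs()['torque'])
```

```text
t 44.6 pos [ 0.4261 -0.3155  0.1469] yaw 169.77 tilt [-0. -0. -1.] F [ 0.  -1.  -1.6] w 0.14530087169472325 g 101.51450872421265 q7 [ 0.38  0.36  0.17  2.   -0.08  0.79  1.99]
[-0.03465957  0.06215102  0.01498533]
```

Lift, then head for the stand.

Call:
send_rows(
  deltas="0 0 -0.003 0; 0 0 -0.007 0; 0 0 -0.011 0; 0 0 -0.016 0; 0 0 -0.02 0",
)

```text
t: 45.1
eef_pos: [0.4264, -0.3151, 0.1675]
tool_rot: [0.0, 0.088, 0.996, 0.0]
contact_force: [0.2, 0.0, -2.7]
gripper_width: 0.146
grasp_force: 101.3
```

Call:
send_rows(
  deltas="0 0 -0.01 0; 0 0 -0.03 0; 0 0 -0.06 0; 0 0 -0.09 0; 0 0 -0.11 0",
)

```text
t: 45.6
eef_pos: [0.4267, -0.3157, 0.2798]
tool_rot: [0.001, 0.088, 0.996, -0.001]
contact_force: [0.2, 0.3, -3.0]
gripper_width: 0.149
grasp_force: 101.5
```

Run:
```python
from h import *
st(); to([.58,-.10,.26],173)
```

```text
t 45.6 pos [ 0.4267 -0.3157  0.2798] yaw 169.94 tilt [ 0.003 -0.001 -1.   ] F [ 0.2  0.3 -3. ] w 0.14923941498841847 g 101.45964860916138 q7 [ 0.35  0.2   0.19  1.86 -0.04  1.08  1.96]
shift [-0.1132  0.2391  0.0199] yaw now 169.94 spin (tool z down: -dyaw) -3.06
```

Call:
send_rows(
  deltas="-0.022 0.044 0 -1; -0.044 0.088 0 -2; -0.066 0.132 0 -3; -0.088 0.176 0 -3; -0.105 0.215 0 -3",
)

```text
t: 46.1
eef_pos: [0.5685, -0.1193, 0.2777]
tool_rot: [0.0, 0.061, 0.998, 0.0]
contact_force: [1.0, 0.1, -2.9]
gripper_width: 0.147
grasp_force: 101.4
```

Call:
send_rows(
  deltas="-0.005 0.01 0 0; -0.005 0.01 0 0; -0.005 0.01 0 0",
)

```text
t: 46.4
eef_pos: [0.5727, -0.1139, 0.277]
tool_rot: [-0.0, 0.062, 0.998, -0.0]
contact_force: [0.4, -0.7, -1.7]
gripper_width: 0.148
grasp_force: 101.4
```

Run:
```python
from h import *
from scipy.optimize import least_squares
st()
p=bot.read_camera('wrist'); save(p,'w9.png')
W=cloud(p); m=(p['depth']>0)&(abs(W[...,2]-.060)<.005)&(np.hypot(W[...,0]-.615,W[...,1]+.024)<.04)
P=W[m][:,:2]*1000; print(len(P),P.min(0),P.max(0), np.median(W[m][:,2]))
h=cv2.convexHull(P.astype(np.float32))[:,0]
f=least_squares(lambda c:np.hypot(*(h-c[:2]).T)-c[2],[615,-24,24.5],loss='soft_l1');print('rim',f.x,abs(f.fun).max())
for q in ['stand_mouth']:
    for r in bot.landmark_of(p,q): print(q,round(r['confidence'],2),np.round(r['xyz'],4))
o=bot.get_obs(); M=R(); V=(W-o['eef_pos'])@M*1000
fl=(p['depth']>0)&(abs(V[...,2]-63)<6)&(abs(V[...,1])<40)&(abs(V[...,0])<60)
Q=cv2.convexHull(V[fl][:,:2].astype(np.float32))[:,0]; Q=Q[Q[:,0]<15]
f=least_squares(lambda c:np.hypot(*(Q-c).T)-24,[0,0],loss='soft_l1'); print('flange in tool',f.x.round(2),np.median(V[fl][:,2]))
to([.6153,-.0240,.22],173)
```

```text
t 46.4 pos [ 0.5727 -0.1139  0.277 ] yaw 172.89 tilt [-0.001 -0.001 -1.   ] F [ 0.4 -0.7 -1.7] w 0.14826731643124322 g 101.4072597026825 q7 [ 0.05  0.29  0.05  1.74 -0.02  1.11  1.55]
654 [591.55496334 -48.09124854] [ 6.39842233e+02 -3.14118285e-02] 0.05961767149098243
rim [615.51608157 -24.24354486  24.11175308] 0.5948612642226649
stand_mouth 0.97 [ 0.6192 -0.0258  0.0612]
flange in tool [-0.84  1.44] 63.166229136831035
shift [-0.0312  0.0955  0.057 ] yaw now 172.77 spin (tool z down: -dyaw) -0.23
```

View pics/w9.png

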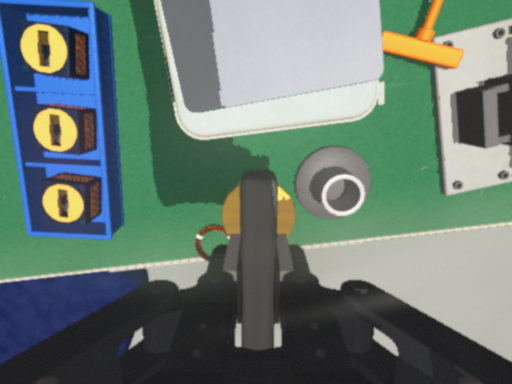

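Call:
send_rows(
  deltas="-0.01 0.03 0 0; -0.02 0.065 0.01 0; -0.0305 0.0945 0.03 0; -0.0305 0.0945 0.05 0; -0.0305 0.0945 0.057 0",
)

```text
t: 47.0
eef_pos: [0.6137, -0.0232, 0.2178]
tool_rot: [-0.002, 0.062, 0.998, -0.0]
contact_force: [-0.9, -1.1, -3.0]
gripper_width: 0.142
grasp_force: 101.4
```

Call:
send_rows(
  deltas="0 0 0 0; 0 0 0 0; 0 0 0 0; 0 0 0 0",
)

```text
t: 47.4
eef_pos: [0.6157, -0.0232, 0.221]
tool_rot: [0.001, 0.062, 0.998, 0.0]
contact_force: [-1.1, -0.5, -2.8]
gripper_width: 0.148
grasp_force: 101.4
```

Run:
```python
from h import *
st(); to([.6147,-.0250,.19],173)
```

```text
t 47.4 pos [ 0.6157 -0.0232  0.221 ] yaw 172.89 tilt [ 0.002 -0.    -1.   ] F [-1.1 -0.5 -2.8] w 0.14787126315585838 g 101.38864159584045 q7 [-0.07  0.4   0.01  1.72 -0.01  1.02  1.39]
shift [ 0.0008 -0.0019  0.031 ] yaw now 172.89 spin (tool z down: -dyaw) -0.11
```

Call:
send_rows(
  deltas="0 -0.001 0.02 0; 0 -0.001 0.04 0; 0 -0.001 0.06 0; 0 -0.001 0.075 0; 0 -0.001 0.08 0",
)

```text
t: 47.9
eef_pos: [0.6143, -0.0236, 0.1385]
tool_rot: [-0.001, 0.062, 0.998, -0.0]
contact_force: [-1.0, 0.3, -3.0]
gripper_width: 0.144
grasp_force: 101.4
```

Call:
send_rows(
  deltas="0 0 0.004 0; 0 0 0.008 0; 0 0 0.010 0; 0 0 0.010 0",
)

```text
t: 48.3
eef_pos: [0.6153, -0.0235, 0.1301]
tool_rot: [0.0, 0.061, 0.998, 0.0]
contact_force: [0.7, 0.2, -4.1]
gripper_width: 0.142
grasp_force: 101.4
```

Run:
```python
from h import *
st(); to([.6149,-.0245,.129],173)
```

```text
t 48.3 pos [ 0.6153 -0.0235  0.1301] yaw 172.95 tilt [ 0.  0. -1.] F [ 0.7  0.2 -4.1] w 0.14173049540554902 g 101.35825037956238 q7 [-0.07  0.5   0.01  1.8  -0.    0.84  1.39]
shift [ 0.0003 -0.001   0.0011] yaw now 172.95 spin (tool z down: -dyaw) -0.05
```

Call:
send_rows(
  deltas="0 0 0.0006 0; 0 0 0.0012 0; 0 0 0.0012 0",
)

```text
t: 48.6
eef_pos: [0.6154, -0.0234, 0.1291]
tool_rot: [0.0, 0.061, 0.998, 0.0]
contact_force: [0.7, -0.1, -2.4]
gripper_width: 0.146
grasp_force: 101.7
```

Call:
send_rows(
  deltas="0 0 0 0; 0 0 0 0; 0 0 0 0; 0 0 0 0",
  claw=0.5,
)

```text
t: 49.0
eef_pos: [0.6153, -0.0235, 0.1289]
tool_rot: [0.0, 0.061, 0.998, 0.0]
contact_force: [-0.3, 0.9, -0.6]
gripper_width: 0.502
grasp_force: 0.0
```

Call:
send_rows(
  deltas="0 0 -0.02 0; 0 0 -0.05 0; 0 0 -0.09 0; 0 0 -0.13 0; 0 0 -0.15 0",
)

```text
t: 49.5
eef_pos: [0.6165, -0.0235, 0.2829]
tool_rot: [0.003, 0.062, 0.998, 0.0]
contact_force: [0.9, -0.1, -0.1]
gripper_width: 0.499
grasp_force: 0.0
```

Run:
```python
from h import *
st()
p=bot.read_camera('scene'); save(p,'s2.png')
p=bot.read_camera('wrist')
for i in range(len(bot.masks_of(p,'puller_handle'))):rect(p,'puller_handle',0.125,0.17,i)
W=cloud(p);print('handle z',[np.percentile(W[m['mask']][:,2],[20,50,90]).round(3) for m in bot.masks_of(p,'puller_handle')])
```

```text
t 49.5 pos [ 0.6165 -0.0235  0.2829] yaw 172.94 tilt [ 0.005  0.    -1.   ] F [ 0.9 -0.1 -0.1] w 0.4989911578642259 g 0.0 q7 [-0.08  0.34  0.02  1.66 -0.01  1.14  1.39]
puller_handle 0.77 0 c [0. 0.] size [0. 0.] ang of first side 0.0
puller_handle 0.61 1620 c [615.7 -22.9] size [17.2 88.6] ang of first side 82.06
handle z [array([0.017, 0.022, 0.028]), array([0.066, 0.149, 0.151])]
```

View pics/s2.png

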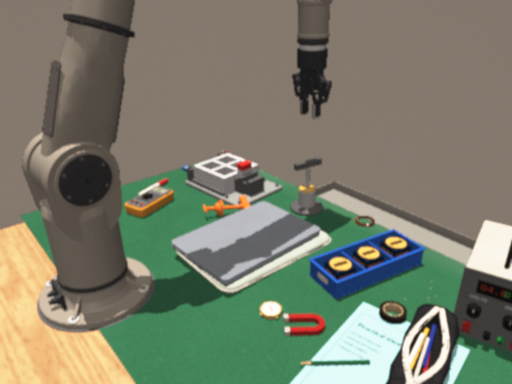

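The scene shows three coils upright in the tote at (341,264), (368,253) and (396,243), the puller in its stand at (307,185) and the wedge head seated at (244,165). The orange look-alike now lies flat at (227,207). It was already down in the picture taken before I gripped the puller, and the gripper never went near it, so I'm leaving it alone. Handing in.

```bash
python3 -c "
from station import bot
print(bot.hand_in())"
```

```text
the job is handed in; nothing more can be done
None
```

Handed in: the wedge is locked, all three coils stand upright in their own tote bays and the puller is back in its stand; the orange look-alike, upright at the start, toppled before I gripped the puller, I saw no contact with it and left it alone.

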